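# Gauge the block in the bench caliper and hold the probe rod centred in its bore

## Task

Slide the bench caliper's movable jaw gently shut by its upright tab until it presses the drilled aluminium block square and firmly against the fixed jaw, and leave it shut. Then take the probe rod by its handle from its stand and lower it through the block's large bore, never touching the block with it, until the tip comes out below the block's underside. Finish while still holding the rod there, upright, still and centred in the bore, its tip hanging free in the gap under the block; leave the spray can, tape roll and bin alone.

Things in the scene. Friction and masses are not known exactly. Their poses are not given: they have to be found in the camera images.
- fixture: bench caliper, fixed: grey base plate (x -100 to 70, y -160 to 100 mm, top 10 mm above the table), low graduated beam at its -x edge, two rails (parallels) along y, 58 mm apart, tops at 35 mm, carry the block, leaving a 25 mm high open gap under it. Origin on the table midway between the rails; z up; y is the sliding direction, towards the fixed jaw.
- anvil: fixed jaw of the caliper, upright steel plate 115 mm wide, 16 mm thick, top 62 mm above the table, at the fixture's +y end. Origin at table height in the plane of its contact face, which looks to the fixture's -y and lies at fixture y = 40 mm.
- jaw (a joint): sliding jaw (steel plate 115 mm wide, top at 62 mm). In m: 0 fully open, grows along fixture +y towards the fixed jaw; contact face at fixture y = value - 0.075; shut on the block (60 mm) bearing on the fixed jaw it reads 0.055. Drags with 3 N and stays where left; pushing the block along takes 5 to 11 N in all, then the force rises steeply: 15 N at the tab is home. Keep below 40 N.
- tab_top (a point): centre of the top of the sliding jaw's upright tab, a square dark steel post 16 x 16 mm, sides along the fixture's axes, at fixture x = 0, 36 mm behind the jaw's contact face; top 105 mm above the table, free all round down to 62 mm (its shelf begins at 50 mm). Push it or grip it from above.
- block: loose milled aluminium block 90 x 60 x 40 mm (x, y, z), about 0.5 kg, on the rails between the jaws, underside 35 mm, top 75 mm above the table. Origin: centre of its underside. Starts a few mm off the fixed jaw and a few degrees askew. One large through bore; near its -x end two 8 mm holes, not used.
- bore (a point): centre of the upper mouth of the block's large vertical through bore, 26 mm in diameter, 40 mm deep, in the block's top face (block x = 8 mm, y = 0).
- stand: fixed dark steel stand: foot 90 x 90 mm, two upright side plates along its x, 64 x 60 mm top plate 10 mm thick with an 18 mm hole, its top 105 mm above the table. Origin on the table under the hole. The probe rod hangs upright in the hole by its collar.
- probe: steel probe rod 142 mm long, about 0.12 kg: stem 10 mm in diameter, 90 mm long, then a collar 28 mm wide, 6 mm thick, then a round ringed handle 20 mm in diameter, 96 to 142 mm above the tip. Origin: centre of the stem's tip; z along the rod to the handle. In the stand the tip is 15 mm, the handle 111 to 157 mm above the table. Centre of mass about 85 mm above the tip.
- can: white spray can, 52 mm in diameter, 150 mm tall, bystander; origin at the centre of its underside.
- tape: roll of brown tape lying flat, 90 mm in diameter, 24 mm high, bystander; origin at the centre of its underside.
- bin: open yellow parts bin 90 x 120 x 55 mm, bystander; origin at the centre of its underside.
There are look-alikes about, which are no part of the job. There is more than one size of the probe; the job needs the largest.

How it is judged:
By the outcome, as a careful person would: the job done as asked, in the order asked, and still so for the second after the job is handed in, while the arm keeps its last pose, push and grip.
It also fails if it takes over 64 s, if anything falls off the work surface, if the arm or the gripper's body presses on something with over 40 N, if the wrist force passes 120 N, or if a joint passes its speed limit or range.

## Robot

A 6-joint arm with a two-finger parallel gripper is mounted at the origin on the work surface. World frame = base frame: x ahead of the robot, y to its left, z up, the work surface at z = 0. Lengths are in m, angles in rad, forces in N, time in s.
With the tool pointing down it reaches from about 0.35 to 0.725 m from the base axis. Payload 6 kg.
Tool frame: the origin (TCP) lies between the finger pads; the fingertips stand manip.finger_overhang ahead of it and the grasp point (between the pads) lies 11 mm behind it (manip.finger_overhang is the distance from the TCP to the fingertips, in m); z points along the fingers, y is the direction in which the jaws open and shut (so a half turn about z gives the same grasp; the last joint's range is limited). The gripper opens to 85 mm and grips with 20 to 120 N. Pads are 22 mm wide; open, the fingers measure 114 mm over their backs; the gripper's body (76 mm by 85 mm) begins 54 mm behind the grasp point. The pads swing forward as they close: fully open they stand 13 mm farther back than shut.
Start: joints at [-0.813, 0.04, 0.085, 0, -1.615, -0.334], TCP at [0.247, -0.547, 0.239] pointing down, gripper open.
Joint ranges: [-2.56, 2.56], [-1.29, 2.01], [-1.08, 1.49], [-3.29, 1.98], [-2.81, -0.18], [-2.99, 2.99]. Speed limits (rad/s): [2.57, 2.57, 3.01, 3.14, 3.14, 3.14].

## Interface

Orientations are given as a 3x3 rotation matrix whose columns are the frame's x, y, z axes.
In Python, from bench import manip gives the robot as it stands. The module is installed in compiled form; this text tells all that it offers.
- The arm moves only by the shell command python3 -m crank 'ROWS'. ROWS is JSON, a list of rows, each an object with "delta_pos": the shift along the tool's x, y, z in cm, a list of three; "yaw": the turn about the tool's z in rad; "hand": the closure, from 0 (fully open) to 1 (shut). In form: [{"delta_pos": [tx, ty, tz], "yaw": yaw, "hand": hand}, ...]. A call has 1 to 5 rows; each row shifts and turns the pose as measured when the row begins, along the tool's axes as they then stand; what a row does not reach is not made up. A row lasts 1/12 s, in which the tool goes at most 41.7 mm and 7.16 degrees, less where a joint would pass 70% of its speed; a pose out of reach is approached as far as the arm can. A call with a gripper value outside its range is refused whole. The fingers move at their own pace and stop on an object; the grip force is fixed at half the most. Time passes only in rows, so rows that do not move let the fingers close. It gives the time, the measured TCP pose, the force and the opening at its end, in the units of the state.
- manip.observe(): the state, without advancing time (a new reading comes with each control period).
- manip.get_image(name): name is "side" or "top" or "wrist"; returns the picture (400x640x3 uint8, blue, green, red); there is no depth.
- manip.camera_info(name): a dict with "fx", "fy", "cx", "cy" (pixels), "extrinsics" (4x4, takes a point from camera to world coordinates). Camera axes: x right, y down, z forward; pixel columns grow to the right and rows downward; lengths in m; the calibration is good to about 2 mm. A picture is of the moment at which its call begins: read the wrist's pose just before it. camera_info takes no time and is no camera call; for the wrist camera it gives the pose at the moment of the call.
- manip.hand_in(): hands the job in, once; it reports no verdict.
The state is a dict: "time": time; "q": joint angles; "joint_vel": joint speeds; "joint_torque": joint torques, N m; "position": TCP position; "eef_rot": TCP orientation; "force": force on the tool from outside, world axes, zero at the start; "ft_torque": the same for the moment, N m; "width": opening from 0.0 (shut) to 1.0 (fully open).
Only numpy, scipy, OpenCV 4.12 (cv2) and the standard library are available. Lean on these libraries where they do the work, as an engineer would, in place of code of your own. Each camera call takes 0.05 s, during which the arm holds its last target.

## Working session

There is one attempt and no reset: what is moved stays moved. The work goes in short steps, Python scripts to look and compute and a shell command to move; the robot and the scene stay as the last step left them, time stands still between calls to the robot, and variables do not carry over. Pictures are saved under pics/ and viewed, and the job is handed in when it is done.

```bash
mkdir -p pics; cat > h.py <<'E'
import numpy as np,cv2
from bench import manip
def ray(info,u,v):
    E=np.array(info["extrinsics"]);d=np.array([(u-info["cx"])/info["fx"],(v-info["cy"])/info["fy"],1.0])
    return E[:3,3],E[:3,:3]@d
def onz(info,u,v,z):
    o,d=ray(info,u,v);return o+d*(z-o[2])/d[2]
def proj(info,p):
    E=np.linalg.inv(np.array(info["extrinsics"]));c=E[:3,:3]@np.array(p)+E[:3,3]
    return np.array([info["fx"]*c[0]/c[2]+info["cx"],info["fy"]*c[1]/c[2]+info["cy"]])
def tri(i1,p1,i2,p2):
    o1,d1=ray(i1,*p1);o2,d2=ray(i2,*p2);d1/=np.linalg.norm(d1);d2/=np.linalg.norm(d2)
    s=np.linalg.lstsq(np.c_[d1,-d2],o2-o1,rcond=None)[0];a=o1+d1*s[0];b=o2+d2*s[1];return (a+b)/2,np.linalg.norm(a-b)
E
python3 - <<'E'
from h import *
print(manip.observe(),manip.finger_overhang)
for n in ["side","top","wrist"]:
    i=manip.camera_info(n);im=manip.get_image(n);cv2.imwrite(f"pics/{n}0.png",im);print(n,i)
E
```

```text
{'time': 0.0, 'q': array([-8.13304787e-01,  4.07950166e-02,  8.38012609e-02, -4.92430382e-04,
       -1.61549545e+00, -3.33691313e-01]), 'joint_vel': array([ 0.00031836,  0.00025602,  0.00036005,  0.00078052,  0.00069845,
       -0.00020615]), 'joint_torque': array([-1.21123925e-03, -3.68200672e+01,  3.47406113e+01,  6.93202883e+00,
       -5.45694027e-03,  1.42326974e-05]), 'position': array([ 0.2466839 , -0.5465927 ,  0.23827747]), 'eef_rot': array([[-9.11523855e-01, -4.11246413e-01, -8.05760507e-04],
       [-4.11247193e-01,  9.11522511e-01,  1.56799840e-03],
       [ 8.96351238e-05,  1.76063469e-03, -9.99998446e-01]]), 'force': array([-0.29895045,  0.69892068, -0.00692494]), 'ft_torque': array([-0.00148071,  0.03757021,  0.00256757]), 'width': 1.0021776232857373} 0.008
side {'fx': 463.25486369008655, 'fy': 463.25486369008655, 'cx': 320.55043500392, 'cy': 202.24001863586813, 'extrinsics': array([[ 0.97496498, -0.1290438 ,  0.18108279,  0.41547321],
       [-0.22200892, -0.51927926,  0.82526425, -0.87812587],
       [-0.0124627 , -0.84480574, -0.53492797,  0.65670474],
       [ 0.        ,  0.        ,  0.        ,  1.        ]])}
top {'fx': 428.36919819806366, 'fy': 428.36919819806366, 'cx': 319.62945594446313, 'cy': 204.24357836813542, 'extrinsics': array([[-0.01473239, -0.99376537,  0.11051398,  0.51141687],
       [-0.99963464,  0.01714333,  0.02089719, -0.04571821],
       [-0.02266148, -0.11016573, -0.99365485,  1.01857517],
       [ 0.        ,  0.        ,  0.        ,  1.        ]])}
wrist {'fx': 290.1330715054203, 'fy': 290.1330715054203, 'cx': 321.8029133211264, 'cy': 197.59183705023466, 'extrinsics': array([[-0.41093438,  0.87660705,  0.25038574,  0.18365659],
       [ 0.91166352,  0.39464916,  0.11454983, -0.57612842],
       [ 0.00160067,  0.27534001, -0.96134558,  0.37295979],
       [ 0.        ,  0.        ,  0.        ,  1.        ]])}
```

View pics/side0.png

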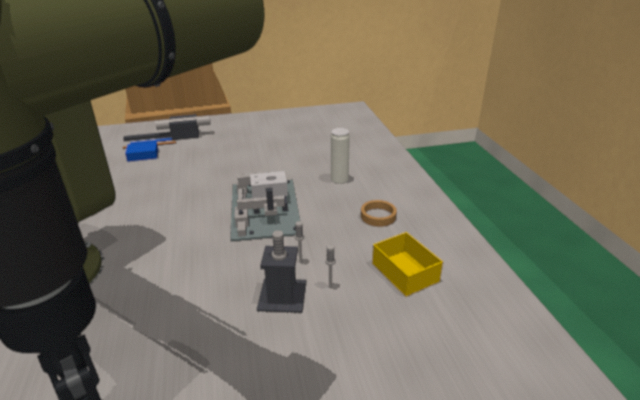

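View pics/top0.png

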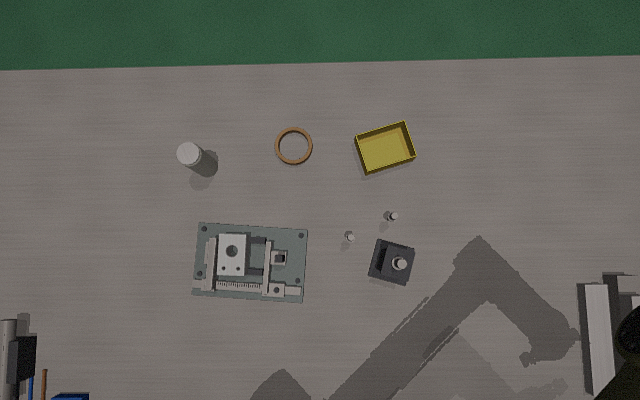

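View pics/wrist0.png

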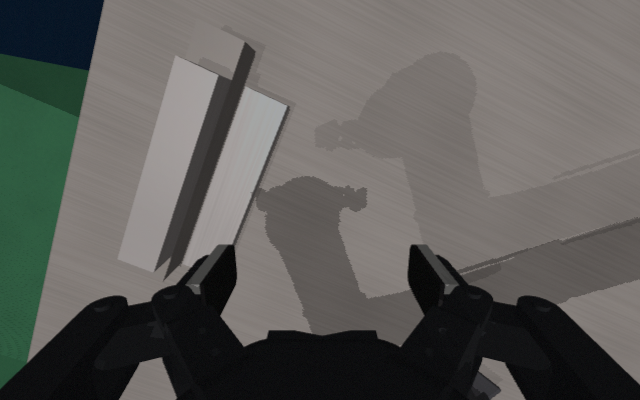

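```bash
python3 - <<'E'
import cv2
im=cv2.imread("pics/top0.png");cv2.imwrite("pics/topc.png",cv2.resize(im[195:310,180:320],None,fx=5.7,fy=5.2,interpolation=cv2.INTER_CUBIC)[:600,:800])
cv2.imwrite("pics/topd.png",cv2.resize(im[200:300,330:430],None,fx=6,fy=6,interpolation=cv2.INTER_CUBIC))
E
```

```text
(no output)
```

View pics/topc.png

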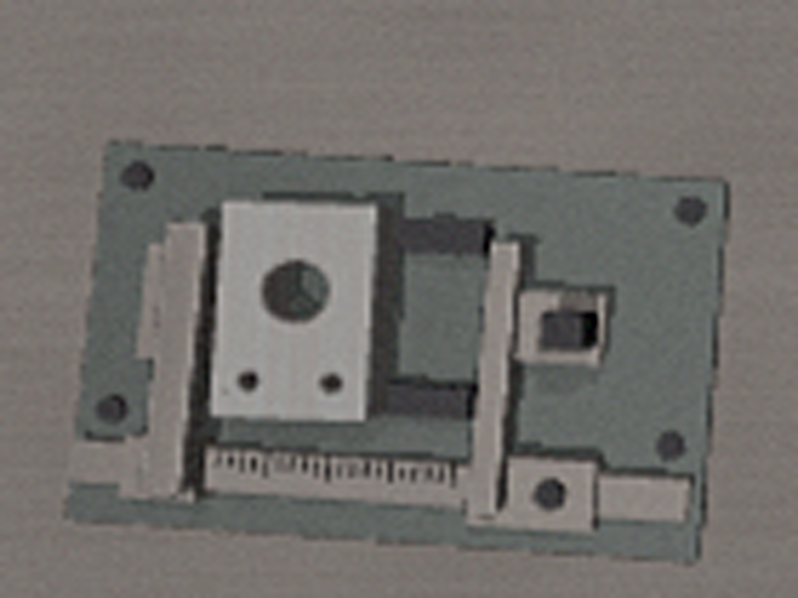

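View pics/topd.png

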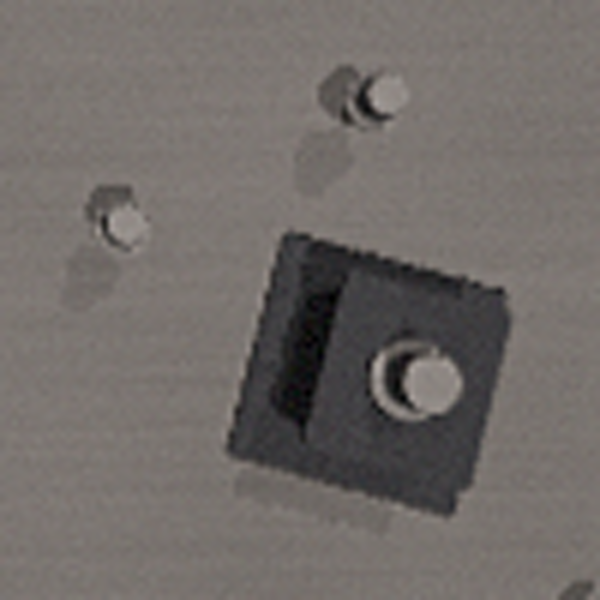

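```bash
python3 - <<'E'
from h import *
i=manip.camera_info("top")
P=lambda u,v,z:onz(i,180+(u+.5)/5.7-.5,195+(v+.5)/5.2-.5,z)
Q=lambda u,v,z:onz(i,330+(u+.5)/6-.5,200+(v+.5)/6-.5,z)
C=np.array([P(*c,.01) for c in[(108,143),(725,180),(697,562),(68,520)]])[:,:2]
F=np.array([[70,100],[70,-160],[-100,-160],[-100,100]])/1000
# rigid fit
H=(F-F.mean(0)).T@(C-C.mean(0));U,S,Vt=np.linalg.svd(H);R=Vt.T@U.T;t=C.mean(0)-R@F.mean(0)
print("R",np.degrees(np.arctan2(R[1,0],R[0,0])),"t",t,"res mm",1000*(C-(F@R.T+t)))
f=lambda p:1000*(R.T@(p[:2]-t))
print("tab", P(570,328,.105),f(P(570,328,.105)))
print("tab top corners",[f(P(u,v,.105)).round(1) for u,v in[(541,311),(597,309),(597,347),(541,347)]])
print("jaw top contact edge",f(P(493,240,.062)),f(P(470,520,.062)))
print("anvil face",f(P(206,224,.062)),f(P(186,498,.062)))
print("bore",P(295,291,.075),f(P(295,291,.075)))
print("block",[f(P(u,v,.075)).round(1) for u,v in[(222,200),(378,204),(366,420),(211,414)]])
print("probe handle top",Q(435,385,.157),"stand top corners"); 
sc=[Q(u,v,z) for u,v,z in[(290,233,0.0),(230,455,0),(455,515,0)]];print(sc)
print("tab predicted(R) y=-111+..", proj(i,np.r_[R@[0,-.111]+t,.105]))
for p in [(388,95),(128,226)]: print("small",Q(*p,.1))
np.savez("fix.npz",R=R,t=t)
E
```

```text
R -4.677428920740895 t [0.50814952 0.1705417 ] res mm [[-0.15516463 -0.89073547]
 [ 0.06808775  1.27194402]
 [-0.14968147  0.72026995]
 [ 0.23675835 -1.1014785 ]]
tab [0.50045793 0.06013286 0.105     ] [   1.33741408 -110.66835382]
tab top corners [array([  7.5, -99.3]), array([   9.7, -120.1]), array([  -5.6, -121.3]), array([  -7.1, -100.5])]
jaw top contact edge [ 35.77222356 -72.68936669] [-82.65554791 -73.32607512]
anvil face [35.12206222 40.76709588] [-81.12195862  37.66729405]
bore [0.51717425 0.16995651 0.075     ] [9.0423967  0.15268129]
block [array([45.5, 32. ]), array([ 47.8, -28.8]), array([-42.8, -32. ]), array([-44.4,  27.9])]
probe handle top [ 0.48559518 -0.18952453  0.157     ] stand top corners
[array([ 0.5410281 , -0.16094754,  0.        ]), array([ 0.45493185, -0.13501093,  0.        ]), array([ 0.43070772, -0.22167869,  0.        ])]
tab predicted(R) y=-111+.. [279.69471651 258.31757099]
small [ 0.58672938 -0.18599948  0.1       ]
small [ 0.54149344 -0.092199    0.1       ]
```

```bash
cat >> h.py <<'E'
def go(p,ydir=None):
    s=manip.observe();R=np.array(s["eef_rot"]);d=100*(R.T@(np.array(p)-s["position"]))
    print("t",round(s["time"],2),"pos",s["position"].round(4),"w",round(s["width"],3),"F",s["force"].round(1),"tilt",R[:2,2].round(4))
    print("tool delta cm",d.round(2))
    if ydir is not None:
        y=R[:,1];a=np.arctan2(y[1],y[0]);b=np.arctan2(ydir[1],ydir[0]);e=(a-b+np.pi/2)%np.pi-np.pi/2;print("yaw",round(e,3))
E
python3 -m crank '[{"delta_pos":[0,0,0],"yaw":0.101,"hand":0},{"delta_pos":[0,0,0],"yaw":0.101,"hand":0},{"delta_pos":[0,0,0],"yaw":0.101,"hand":0},{"delta_pos":[0,0,0],"yaw":0.101,"hand":0},{"delta_pos":[0,0,0],"yaw":0.101,"hand":0}]'
python3 - <<'E'
from h import *
f=np.load("fix.npz");go(np.r_[f["R"]@[0,-.111]+f["t"],.18],f["R"][:,1])
print(f["R"]@[0,-.111]+f["t"])
E
```

```text
time: 0.57
position: [0.2466, -0.546, 0.2362]
eef_rot: [[-0.995, 0.1, -0.002], [0.1, 0.995, 0.005], [0.003, 0.004, -1.0]]
force: [-0.2, -1.5, -0.1]
width: 1.001
t 0.57 pos [ 0.2466 -0.546   0.2362] w 1.001 F [-0.2 -1.5 -0.1] tilt [-0.0024  0.0046]
tool delta cm [-19.06  62.8    5.84]
yaw -0.019
[0.49909793 0.05991138]
```

```bash

R='' ; python3 -m crank '[{"delta_pos":[-1.2,3.9,0],"yaw":-0.004,"hand":0},{"delta_pos":[-1.2,3.9,0],"yaw":-0.004,"hand":0},{"delta_pos":[-1.2,3.9,0],"yaw":-0.004,"hand":0},{"delta_pos":[-1.2,3.9,0],"yaw":-0.004,"hand":0},{"delta_pos":[-1.2,3.9,0],"yaw":-0.003,"hand":0}]'
python3 -m crank '[{"delta_pos":[-1.2,3.9,0],"yaw":0,"hand":0},{"delta_pos":[-1.2,3.9,0],"yaw":0,"hand":0},{"delta_pos":[-1.2,3.9,0],"yaw":0,"hand":0},{"delta_pos":[-1.2,3.9,0],"yaw":0,"hand":0},{"delta_pos":[-1.2,3.9,0],"yaw":0,"hand":0}]'
python3 - <<'E'
from h import *
f=np.load("fix.npz");go(np.r_[f["R"]@[0,-.111]+f["t"],.18],f["R"][:,1])
E
```

```text
time: 0.98
position: [0.3236, -0.3565, 0.23]
eef_rot: [[-0.995, 0.1, -0.012], [0.1, 0.995, 0.012], [0.013, 0.011, -1.0]]
force: [0.6, 0.5, 0.1]
width: 0.996
time: 1.4
position: [0.4018, -0.1631, 0.2306]
eef_rot: [[-0.995, 0.102, -0.011], [0.102, 0.995, 0.013], [0.012, 0.012, -1.0]]
force: [0.5, -0.4, 0.4]
width: 1.0
t 1.4 pos [ 0.4018 -0.1631  0.2306] w 1.0 F [ 0.5 -0.4  0.4] tilt [-0.0106  0.0133]
tool delta cm [-7.47 23.11  5.26]
yaw -0.02
```

```bash

python3 -m crank '[{"delta_pos":[-1.2,3.8,0],"yaw":-0.005,"hand":0},{"delta_pos":[-1.2,3.8,0],"yaw":-0.005,"hand":0},{"delta_pos":[-1.2,3.8,0],"yaw":-0.005,"hand":0},{"delta_pos":[-1.2,3.8,0],"yaw":-0.005,"hand":0},{"delta_pos":[-1.2,3.8,0],"yaw":0,"hand":0}]'
python3 -m crank '[{"delta_pos":[-1.0,2.5,1],"yaw":0,"hand":0},{"delta_pos":[-0.3,1.1,1],"yaw":0,"hand":0},{"delta_pos":[0,0,1.0],"yaw":0,"hand":0},{"delta_pos":[0,0,0],"yaw":0,"hand":0}]'
python3 - <<'E'
from h import *
f=np.load("fix.npz");go(np.r_[f["R"]@[0,-.111]+f["t"],.077],f["R"][:,1])
for n in["side","top","wrist"]:cv2.imwrite(f"pics/{n}1.png",manip.get_image(n))
E
```

```text
time: 1.82
position: [0.4791, 0.0306, 0.2333]
eef_rot: [[-0.997, 0.079, -0.007], [0.078, 0.997, 0.015], [0.008, 0.015, -1.0]]
force: [1.2, -1.2, 0.1]
width: 0.996
time: 2.15
position: [0.4956, 0.0746, 0.2001]
eef_rot: [[-0.997, 0.07, -0.01], [0.07, 0.997, 0.015], [0.011, 0.015, -1.0]]
force: [-0.1, -0.0, -0.5]
width: 1.003
t 2.15 pos [0.4956 0.0746 0.2001] w 1.003 F [-0.1 -0.  -0.5] tilt [-0.0102  0.0153]
tool delta cm [-0.59 -1.62 12.29]
yaw 0.012
```

View pics/wrist1.png

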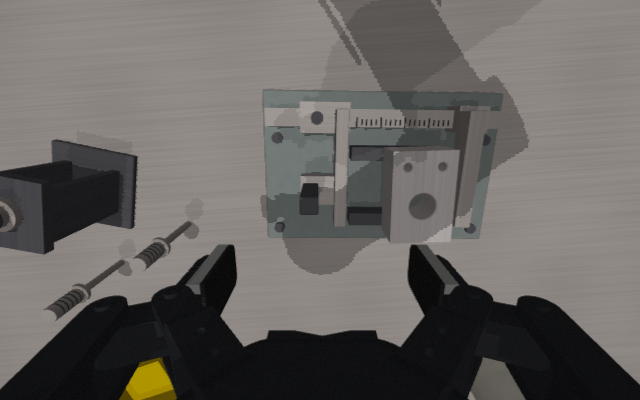

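View pics/side1.png

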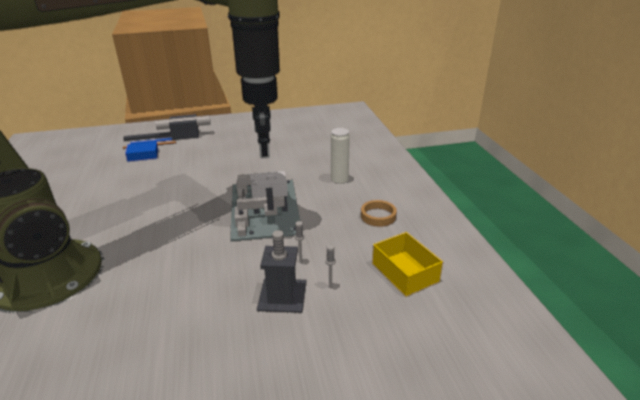

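```bash
python3 - <<'E'
from h import *
i=manip.camera_info("wrist");f=np.load("fix.npz")
im=cv2.imread("pics/wrist1.png");c=cv2.resize(im[80:250,255:505],None,fx=3.2,fy=3.2,interpolation=cv2.INTER_CUBIC)
for x,y,z in[(0,-111,105),(8,-103,105),(8,-119,105),(-8,-119,105),(-8,-103,105),(35,40,62),(-80,40,62)]:
    p=proj(i,np.r_[f["R"]@[x/1e3,y/1e3]+f["t"],z/1e3]);print(p.round(1))
    q=((p-[255,80]+.5)*3.2-.5);cv2.circle(c,tuple(int(v) for v in q),2,(0,0,255),-1)
cv2.imwrite("pics/w1c.png",c)
E
```

```text
[304.9 205.3]
[314.4 214.4]
[295.5 214.3]
[295.2 196.1]
[314.4 196.2]
[454.2 226.2]
[470.6 109. ]
```

View pics/w1c.png

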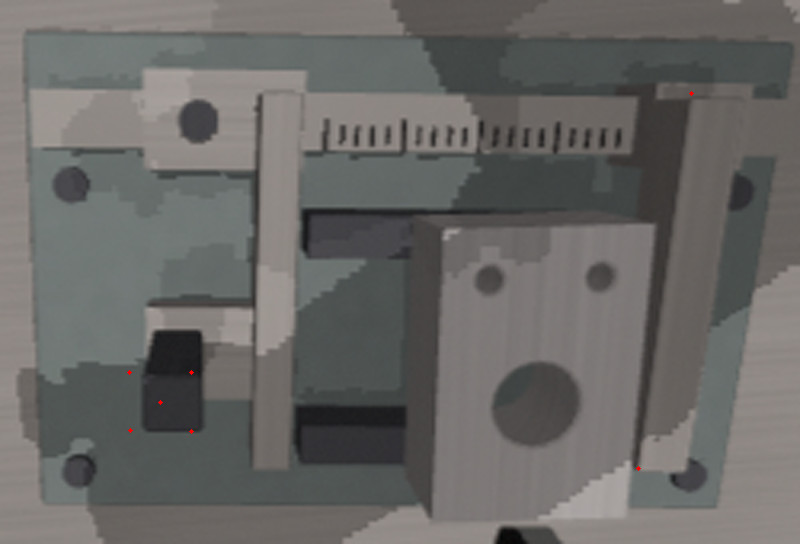

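```bash

python3 -m crank '[{"delta_pos":[-0.3,-0.6,1.5],"yaw":0.006,"hand":0},{"delta_pos":[-0.2,-0.6,1.5],"yaw":0.006,"hand":0},{"delta_pos":[0,-0.3,1.5],"yaw":0,"hand":0},{"delta_pos":[0,0,1.5],"yaw":0,"hand":0},{"delta_pos":[0,0,0],"yaw":0,"hand":0}]'
python3 - <<'E'
from h import *
f=np.load("fix.npz");go(np.r_[f["R"]@[0,-.108]+f["t"],.077],f["R"][:,1])
E
```

```text
time: 2.72
position: [0.5018, 0.0529, 0.1481]
eef_rot: [[-0.996, 0.092, 0.006], [0.092, 0.996, 0.02], [-0.004, 0.02, -1.0]]
force: [-1.0, -0.2, -0.9]
width: 0.999
t 2.72 pos [0.5018 0.0529 0.1481] w 0.999 F [-1.  -0.2 -0.9] tilt [0.0061 0.0197]
tool delta cm [0.37 0.83 7.13]
yaw -0.011
```

```bash

python3 -m crank '[{"delta_pos":[0.1,0.4,1.2],"yaw":-0.005,"hand":0},{"delta_pos":[0.1,0.4,1.2],"yaw":-0.005,"hand":0},{"delta_pos":[0,0.1,1.2],"yaw":0,"hand":0},{"delta_pos":[0,0,1.2],"yaw":0,"hand":0},{"delta_pos":[0,0,0],"yaw":0,"hand":0}]'
python3 - <<'E'
from h import *
f=np.load("fix.npz");go(np.r_[f["R"]@[0,-.108]+f["t"],.077],f["R"][:,1])
E
```

```text
time: 3.13
position: [0.5022, 0.0621, 0.1004]
eef_rot: [[-0.996, 0.084, 0.013], [0.085, 0.996, 0.022], [-0.011, 0.023, -1.0]]
force: [-1.1, 0.2, -0.8]
width: 0.998
t 3.13 pos [0.5022 0.0621 0.1004] w 0.998 F [-1.1  0.2 -0.8] tilt [0.0126 0.0217]
tool delta cm [ 0.31 -0.    2.34]
yaw -0.003
```

```bash

python3 -m crank '[{"delta_pos":[0.1,0,0.8],"yaw":0,"hand":0},{"delta_pos":[0.1,0,0.8],"yaw":0,"hand":0},{"delta_pos":[0.1,0,0.7],"yaw":0,"hand":0},{"delta_pos":[0,0,0],"yaw":0,"hand":0}]'
python3 - <<'E'
from h import *
f=np.load("fix.npz");go(np.r_[f["R"]@[0,-.108]+f["t"],.077],f["R"][:,1])
for n in["side","wrist"]:cv2.imwrite(f"pics/{n}2.png",manip.get_image(n))
E
```

```text
time: 3.47
position: [0.4992, 0.0632, 0.0748]
eef_rot: [[-0.996, 0.084, 0.012], [0.084, 0.996, 0.021], [-0.01, 0.022, -1.0]]
force: [-0.1, 0.1, -1.0]
width: 0.996
t 3.47 pos [0.4992 0.0632 0.0748] w 0.996 F [-0.1  0.1 -1. ] tilt [0.0122 0.0211]
tool delta cm [-0.02 -0.02 -0.22]
yaw -0.002
```

View pics/wrist2.png

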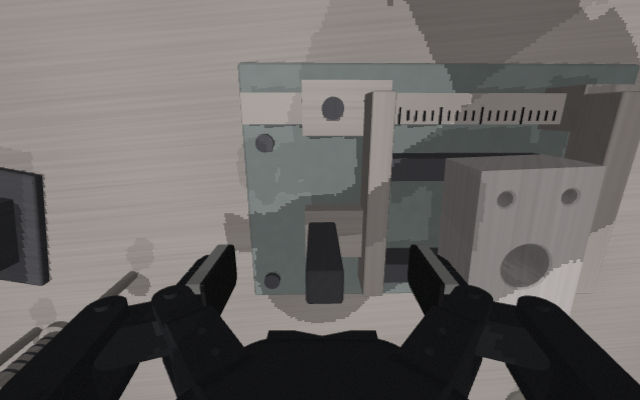

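```bash

for k in 1; do python3 -m crank '[{"delta_pos":[0,0,0],"yaw":0,"hand":1},{"delta_pos":[0,0,0],"yaw":0,"hand":1},{"delta_pos":[0,0,0],"yaw":0,"hand":1},{"delta_pos":[0,0,0],"yaw":0,"hand":1},{"delta_pos":[0,0,0],"yaw":0,"hand":1}]'; done
python3 -m crank '[{"delta_pos":[0,0,0],"yaw":0,"hand":1},{"delta_pos":[0,0,0],"yaw":0,"hand":1},{"delta_pos":[0,0,0],"yaw":0,"hand":1}]'
```

```text
time: 3.98
position: [0.5013, 0.0635, 0.0788]
eef_rot: [[-0.996, 0.083, 0.018], [0.084, 0.996, 0.022], [-0.016, 0.024, -1.0]]
force: [0.4, 0.4, -0.1]
width: 0.3
time: 4.23
position: [0.5014, 0.0635, 0.0792]
eef_rot: [[-0.996, 0.082, 0.018], [0.083, 0.996, 0.021], [-0.016, 0.023, -1.0]]
force: [0.6, 2.9, -0.7]
width: 0.18
```

```bash

python3 -m crank '[{"delta_pos":[0,0.4,0],"yaw":0,"hand":1},{"delta_pos":[0,0.5,0],"yaw":0,"hand":1},{"delta_pos":[0,0.5,0],"yaw":0,"hand":1},{"delta_pos":[0,0.5,0],"yaw":0,"hand":1},{"delta_pos":[0,0.5,0],"yaw":0,"hand":1}]'
python3 - <<'E'
from h import *
f=np.load("fix.npz");go(np.r_[f["R"]@[0,-.056]+f["t"],.077],f["R"][:,1])
E
```

```text
time: 4.65
position: [0.5032, 0.0854, 0.0792]
eef_rot: [[-0.996, 0.084, 0.016], [0.085, 0.996, 0.014], [-0.015, 0.015, -1.0]]
force: [1.8, -3.7, -0.3]
width: 0.181
t 4.65 pos [0.5032 0.0854 0.0792] w 0.181 F [ 1.8 -3.7 -0.3] tilt [0.016  0.0137]
tool delta cm [0.22 2.92 0.26]
yaw -0.003
```

```bash

python3 -m crank '[{"delta_pos":[0,0.4,0],"yaw":0,"hand":1},{"delta_pos":[0,0.4,0],"yaw":0,"hand":1},{"delta_pos":[0,0.4,0],"yaw":0,"hand":1},{"delta_pos":[0,0.3,0],"yaw":0,"hand":1}]'
python3 -m crank '[{"delta_pos":[0,0.2,0],"yaw":0,"hand":1},{"delta_pos":[0,0.2,0],"yaw":0,"hand":1}]'
python3 - <<'E'
from h import *
f=np.load("fix.npz");go(np.r_[f["R"]@[0,-.056]+f["t"],.077],f["R"][:,1])
E
```

```text
time: 4.98
position: [0.5047, 0.1025, 0.0792]
eef_rot: [[-0.996, 0.084, 0.016], [0.084, 0.996, 0.014], [-0.015, 0.015, -1.0]]
force: [1.7, -3.1, -0.6]
width: 0.175
time: 5.15
position: [0.505, 0.1066, 0.0792]
eef_rot: [[-0.996, 0.084, 0.016], [0.084, 0.996, 0.012], [-0.014, 0.013, -1.0]]
force: [1.9, -5.8, -0.6]
width: 0.178
t 5.15 pos [0.505  0.1066 0.0792] w 0.178 F [ 1.9 -5.8 -0.6] tilt [0.0155 0.0121]
tool delta cm [0.21 0.8  0.22]
yaw -0.002
```

```bash

for i in 1; do python3 -m crank '[{"delta_pos":[0,0.2,0],"yaw":0,"hand":1},{"delta_pos":[0,0.15,0],"yaw":0,"hand":1}]' | grep -E "pos|force"; python3 -m crank '[{"delta_pos":[0,0.15,0],"yaw":0,"hand":1}]'| grep -E "pos|force";python3 -m crank '[{"delta_pos":[0,0.1,0],"yaw":0,"hand":1}]'| grep -E "pos|force"; done
```

```text
position: [0.5052, 0.1094, 0.0792]
force: [1.2, -6.8, -1.1]
position: [0.5053, 0.1105, 0.0792]
force: [1.6, -7.2, -1.3]
position: [0.5054, 0.1111, 0.0791]
force: [0.7, -6.3, -1.2]
```

```bash

python3 -m crank '[{"delta_pos":[0,0.15,0],"yaw":0,"hand":1}]' | grep -E "pos|force"; python3 -m crank '[{"delta_pos":[0,0.15,0],"yaw":0,"hand":1}]'| grep -E "pos|force";python3 -m crank '[{"delta_pos":[0,0.1,0],"yaw":0,"hand":1}]'| grep -E "pos|force"
```

```text
position: [0.5055, 0.1121, 0.0792]
force: [1.3, -5.8, -0.5]
position: [0.5056, 0.1132, 0.0791]
force: [1.4, -6.7, -1.5]
position: [0.5056, 0.1139, 0.0791]
force: [0.9, -7.2, -1.2]
```

```bash

python3 -m crank '[{"delta_pos":[0,0.1,0],"yaw":0,"hand":1}]' | grep -E "pos|force"; python3 -m crank '[{"delta_pos":[0,0.1,0],"yaw":0,"hand":1}]'| grep -E "pos|force"
```

```text
position: [0.5057, 0.1146, 0.0791]
force: [0.4, -6.4, -0.9]
position: [0.5057, 0.115, 0.0792]
force: [1.7, -10.9, -1.6]
```

```bash

python3 -m crank '[{"delta_pos":[0,0.1,0],"yaw":0,"hand":1}]' | grep -E "pos|force"; python3 -m crank '[{"delta_pos":[0,0.1,0],"yaw":0,"hand":1}]'| grep -E "pos|force"
```

```text
position: [0.5057, 0.115, 0.0791]
force: [2.3, -11.7, -1.4]
position: [0.5057, 0.115, 0.0792]
force: [1.3, -9.9, -0.7]
```

```bash

python3 -m crank '[{"delta_pos":[0,0.1,0],"yaw":0,"hand":1}]' | grep -E "pos|force"
```

```text
position: [0.5057, 0.115, 0.0791]
force: [0.8, -10.8, -0.3]
```

```bash

python3 -m crank '[{"delta_pos":[0,0.17,0],"yaw":0,"hand":1}]' | grep -E "pos|force"
```

```text
position: [0.5056, 0.115, 0.0791]
force: [4.2, -15.9, -0.8]
```

```bash

python3 -m crank '[{"delta_pos":[0,0.2,0],"yaw":0,"hand":1}]' | grep -E "pos|force"
```

```text
position: [0.5057, 0.1149, 0.0791]
force: [0.1, -15.6, -0.8]
```

```bash

python3 -m crank '[{"delta_pos":[0,0.25,0],"yaw":0,"hand":1},{"delta_pos":[0,0.25,0],"yaw":0,"hand":1}]' | grep -E "pos|force"
python3 - <<'E'
from h import *
for n in["side","top","wrist"]:cv2.imwrite(f"pics/{n}3.png",manip.get_image(n))
print(manip.observe()["force"])
E
```

```text
position: [0.5056, 0.1148, 0.0791]
force: [0.9, -17.4, -0.6]
[  1.69040921 -17.0737602    0.18755923]
```

View pics/wrist3.png

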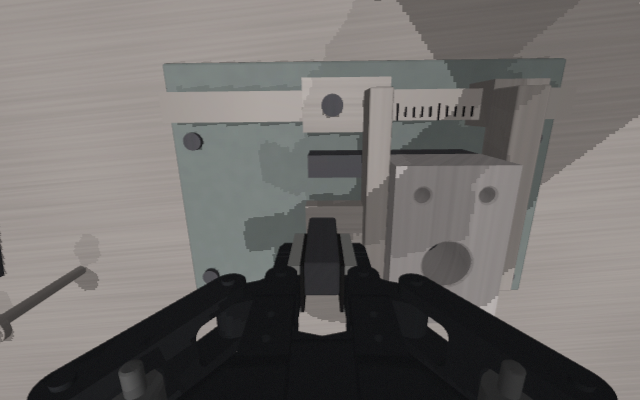

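```bash

python3 -m crank '[{"delta_pos":[0,0,0],"yaw":0,"hand":1},{"delta_pos":[0,0,0],"yaw":0,"hand":0.7},{"delta_pos":[0,0,0],"yaw":0,"hand":0.65},{"delta_pos":[0,0,0],"yaw":0,"hand":0.65}]'
python3 - <<'E'
from h import *
im=manip.get_image("wrist");cv2.imwrite("pics/wrist4.png",im)
E
```

```text
time: 6.97
position: [0.5057, 0.117, 0.0794]
eef_rot: [[-0.995, 0.096, 0.009], [0.096, 0.995, -0.006], [-0.009, -0.005, -1.0]]
force: [-0.7, -0.2, -0.3]
width: 0.352
```

View pics/wrist4.png

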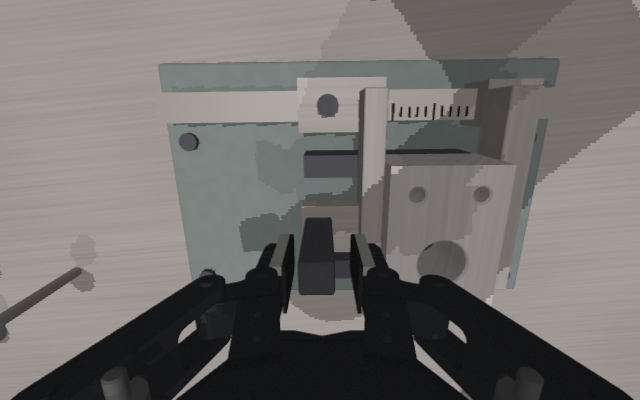

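```bash

python3 -m crank '[{"delta_pos":[0,0,-1],"yaw":0,"hand":0.65},{"delta_pos":[0,0,-1],"yaw":0,"hand":0.65},{"delta_pos":[0,0,-1.5],"yaw":0,"hand":0.65},{"delta_pos":[0,0,-2],"yaw":0,"hand":0.65},{"delta_pos":[0,0,-2.5],"yaw":0,"hand":0.65}]'
python3 -m crank '[{"delta_pos":[0,0,-2.5],"yaw":0,"hand":0.3},{"delta_pos":[0,-1,-2.5],"yaw":0,"hand":0},{"delta_pos":[0,-2,-2],"yaw":0,"hand":0},{"delta_pos":[0,-2,-1],"yaw":0,"hand":0},{"delta_pos":[0,0,0],"yaw":0,"hand":0}]'
python3 - <<'E'
from h import *
go([.4856,-.1895,.19])
im=manip.get_image("top");cv2.imwrite("pics/top5.png",im)
cv2.imwrite("pics/top5c.png",cv2.resize(im[195:310,180:320],None,fx=5.7,fy=5.2,interpolation=cv2.INTER_CUBIC))
im=manip.get_image("wrist");cv2.imwrite("pics/wrist5.png",im)
E
```

```text
time: 7.43
position: [0.5025, 0.1183, 0.1601]
eef_rot: [[-0.996, 0.094, 0.001], [0.094, 0.996, -0.008], [-0.002, -0.008, -1.0]]
force: [0.4, -0.3, -0.0]
width: 0.351
time: 7.85
position: [0.4988, 0.0691, 0.2572]
eef_rot: [[-0.996, 0.09, 0.015], [0.09, 0.996, -0.003], [-0.015, -0.001, -1.0]]
force: [-0.9, -0.4, 0.7]
width: 0.998
t 7.85 pos [0.4988 0.0691 0.2572] w 0.998 F [-0.9 -0.4  0.7] tilt [ 0.0152 -0.0027]
tool delta cm [ -0.92 -25.87   6.77]
```

View pics/top5.png

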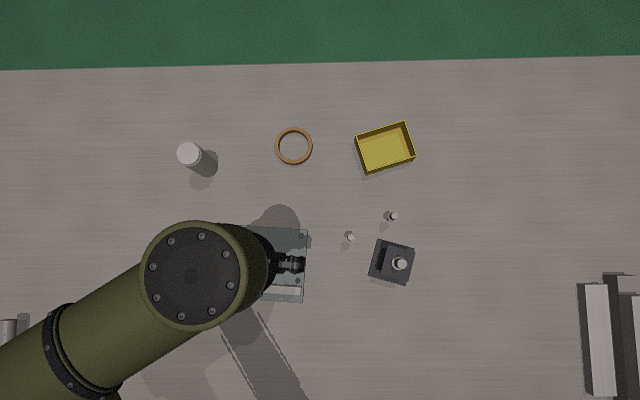

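View pics/wrist5.png

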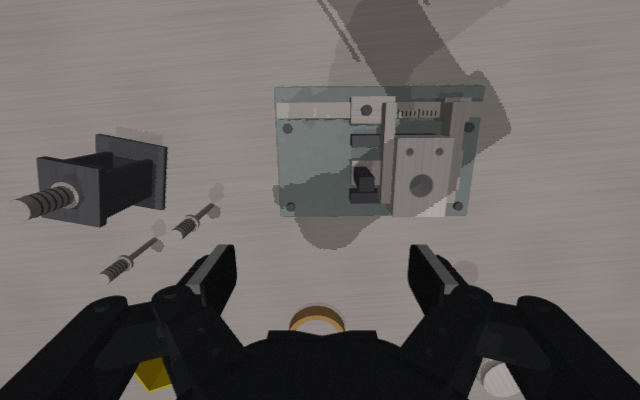

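```bash
python3 - <<'E'
from h import *
im=cv2.imread("pics/wrist5.png");a=cv2.resize(im[70:230,270:490],None,fx=3.6,fy=3.6,interpolation=cv2.INTER_CUBIC)
i=manip.camera_info("wrist");f=np.load("fix.npz")
g=cv2.cvtColor(im,cv2.COLOR_BGR2GRAY)[170:205,400:445]
m=(g<100).astype(np.uint8)
n,l,s,c=cv2.connectedComponentsWithStats(m);print(s,c)
for k in range(1,n):
    if s[k,4]>150:
        u,v=c[k]+[400,170];p=onz(i,u,v,.075);print(u,v,p,1000*(f["R"].T@(p[:2]-f["t"])))
for x,y,z in[(35,40,62),(-80,40,62),(35,-20,62),(-80,-20,62),(8,10,75)]:
    p=proj(i,np.r_[f["R"]@[x/1e3,y/1e3]+f["t"],z/1e3])
    q=((p-[270,70]+.5)*3.6-.5);cv2.circle(a,tuple(int(v) for v in q),2,(0,0,255),-1)
cv2.imwrite("pics/w5a.png",a)
b=cv2.resize(im[120:250,0:180],None,fx=4.4,fy=4.4,interpolation=cv2.INTER_CUBIC);cv2.imwrite("pics/w5b.png",b)
E
```

```text
[[   0    0   45   35 1144]
 [   9    4   24   23  431]] [[22.45104895 17.67657343]
 [20.80278422 15.20417633]]
420.80278422273784 185.20417633410673 [0.51694559 0.17890617 0.075     ] [8.08468911 9.05389809]
```

View pics/w5a.png

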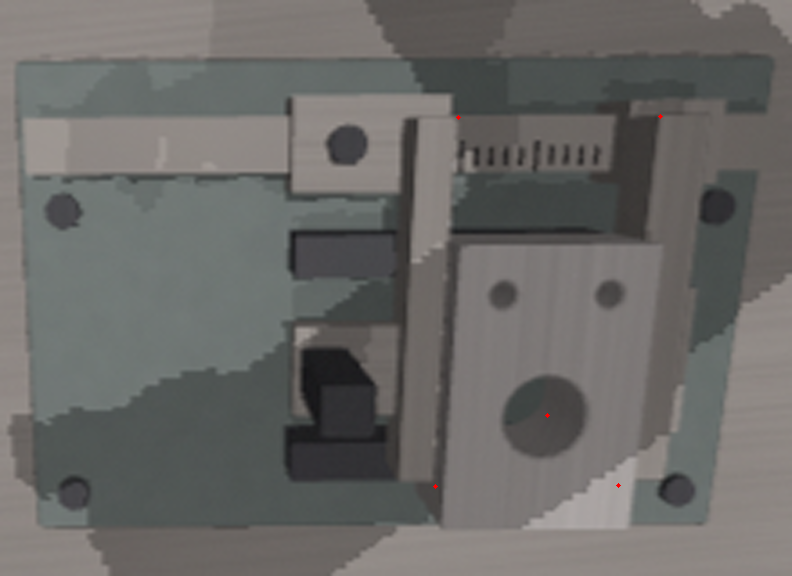

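View pics/w5b.png

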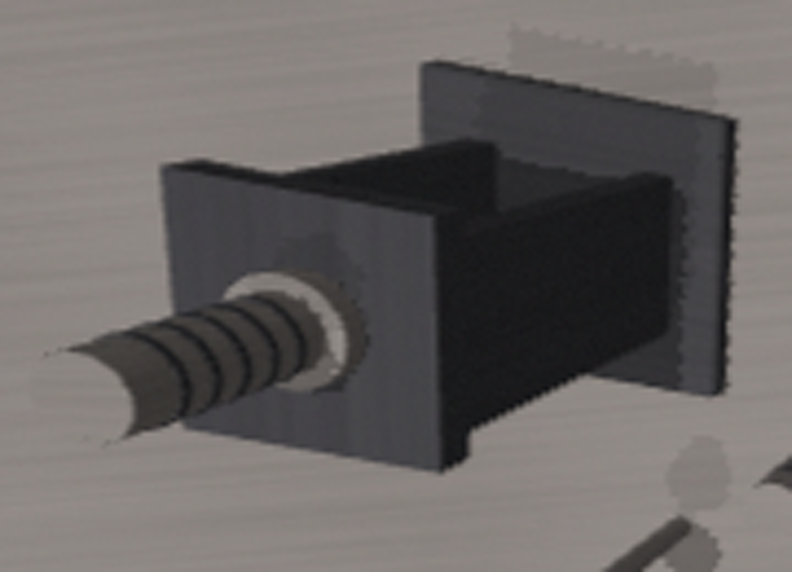

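```bash
python3 - <<'E'
from h import *
i=manip.camera_info("wrist");t=manip.camera_info("top")
print(onz(i,17.8,209.8,.157), onz(t,400.2-.0+2.2,200+385.5/6-.5,.157))
print("stand hole via collar top, wrist", onz(i,(290.5)/4.4-.5,120+331.5/4.4-.5,.111))
f=np.load("fix.npz");print("bore",f["R"]@[.0083,.0096]+f["t"])
E
```

```text
[ 0.4845534  -0.18597507  0.157     ] [ 0.48558634 -0.19015045  0.157     ]
stand hole via collar top, wrist [ 0.48485404 -0.18477879  0.111     ]
bore [0.51720472 0.1794329 ]
```

```bash

python3 -m crank '[{"delta_pos":[-0.1,-3,0],"yaw":0,"hand":0},{"delta_pos":[-0.1,-3.5,0],"yaw":0,"hand":0},{"delta_pos":[-0.1,-3.5,0],"yaw":0,"hand":0},{"delta_pos":[-0.1,-3.5,0],"yaw":0,"hand":0},{"delta_pos":[-0.1,-3.5,0],"yaw":0,"hand":0}]'
python3 -m crank '[{"delta_pos":[-0.1,-3,0.5],"yaw":0,"hand":0},{"delta_pos":[-0.1,-2.5,0.5],"yaw":0,"hand":0},{"delta_pos":[-0.1,-1,0.5],"yaw":0,"hand":0},{"delta_pos":[0,0,0],"yaw":0,"hand":0}]'
python3 - <<'E'
from h import *
go([.485,-.188,.126])
i=manip.camera_info("wrist")
im=manip.get_image("wrist");cv2.imwrite("pics/wrist6.png",im)
print(proj(i,[.485,-.188,.157]))
E
```

```text
time: 8.37
position: [0.4879, -0.0956, 0.25]
eef_rot: [[-0.997, 0.076, 0.005], [0.076, 0.997, -0.0], [-0.005, 0.0, -1.0]]
force: [0.5, -0.0, -0.9]
width: 0.998
time: 8.7
position: [0.4844, -0.1657, 0.2308]
eef_rot: [[-0.997, 0.079, -0.001], [0.079, 0.997, 0.001], [0.001, 0.001, -1.0]]
force: [-0.4, 1.1, -0.6]
width: 0.999
t 8.7 pos [ 0.4844 -0.1657  0.2308] w 0.999 F [-0.4  1.1 -0.6] tilt [-0.0008  0.0008]
tool delta cm [-0.24 -2.22 10.48]
[293.23972824 212.75576081]
```

View pics/wrist6.png

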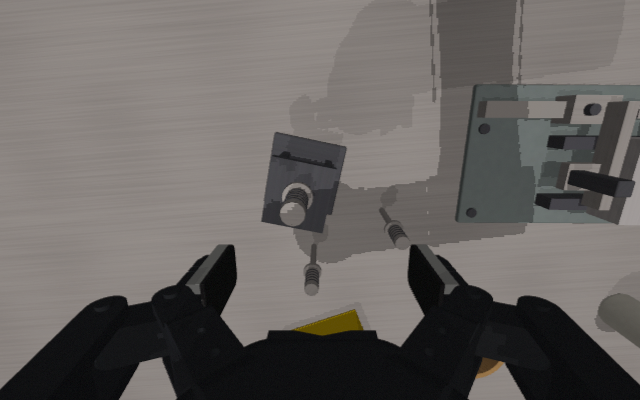

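```bash

python3 -m crank '[{"delta_pos":[-0.1,-0.8,0],"yaw":0,"hand":0},{"delta_pos":[-0.1,-0.8,0.5],"yaw":0,"hand":0},{"delta_pos":[0,-0.5,1],"yaw":0,"hand":0},{"delta_pos":[0,0,1],"yaw":0,"hand":0},{"delta_pos":[0,0,0],"yaw":0,"hand":0}]'
python3 - <<'E'
from h import *
go([.485,-.188,.125])
i=manip.camera_info("wrist")
im=manip.get_image("wrist");g=cv2.cvtColor(im,cv2.COLOR_BGR2GRAY)
p=proj(i,[.485,-.188,.157]);print(p)
u,v=p.astype(int);cv2.circle(im,(u,v),2,(0,0,255),-1);cv2.imwrite("pics/wrist7.png",cv2.resize(im[v-70:v+70,u-90:u+90],None,fx=4,fy=4,interpolation=cv2.INTER_CUBIC))
E
```

```text
time: 9.17
position: [0.4863, -0.1838, 0.2034]
eef_rot: [[-0.997, 0.073, -0.001], [0.073, 0.997, 0.002], [0.001, 0.002, -1.0]]
force: [-1.0, 0.2, -0.6]
width: 1.0
t 9.17 pos [ 0.4863 -0.1838  0.2034] w 1.0 F [-1.   0.2 -0.6] tilt [-0.0007  0.002 ]
tool delta cm [ 0.09 -0.44  7.84]
[316.12777974 221.4051668 ]
```

View pics/wrist7.png

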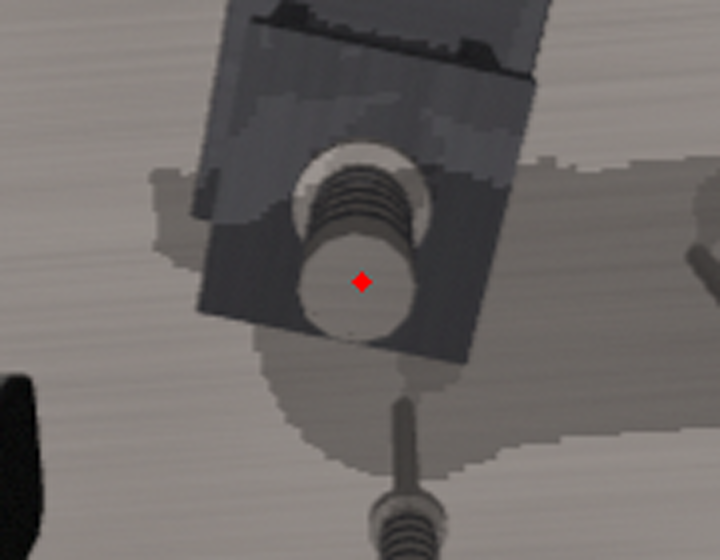

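```bash

python3 -m crank '[{"delta_pos":[0,-0.3,1.0],"yaw":0,"hand":0},{"delta_pos":[0.1,-0.2,1.2],"yaw":0,"hand":0},{"delta_pos":[0,0,1.2],"yaw":0,"hand":0},{"delta_pos":[0,0,1.2],"yaw":0,"hand":0},{"delta_pos":[0,0,0],"yaw":0,"hand":0}]'
python3 - <<'E'
from h import *
go([.4857,-.1888,.125])
E
```

```text
time: 9.63
position: [0.4849, -0.1884, 0.1536]
eef_rot: [[-0.997, 0.072, 0.001], [0.072, 0.997, 0.002], [-0.0, 0.002, -1.0]]
force: [-0.3, -0.3, -1.2]
width: 1.004
t 9.63 pos [ 0.4849 -0.1884  0.1536] w 1.004 F [-0.3 -0.3 -1.2] tilt [0.0006 0.0017]
tool delta cm [-0.08 -0.04  2.86]
```

```bash

python3 -m crank '[{"delta_pos":[-0.1,0,0.8],"yaw":0,"hand":0},{"delta_pos":[0,0,0.9],"yaw":0,"hand":0},{"delta_pos":[0,0,0.8],"yaw":0,"hand":0},{"delta_pos":[0,0,0],"yaw":0,"hand":0}]'
python3 - <<'E'
from h import *
go([.4857,-.1888,.125])
im=manip.get_image("wrist");cv2.imwrite("pics/wrist8.png",im)
E
```

```text
time: 9.97
position: [0.4857, -0.1884, 0.1252]
eef_rot: [[-0.997, 0.072, -0.0], [0.072, 0.997, 0.002], [0.0, 0.002, -1.0]]
force: [1.0, 0.4, -0.3]
width: 1.003
t 9.97 pos [ 0.4857 -0.1884  0.1252] w 1.003 F [ 1.   0.4 -0.3] tilt [-0.0004  0.0017]
tool delta cm [-0.   -0.04  0.02]
```

View pics/wrist8.png

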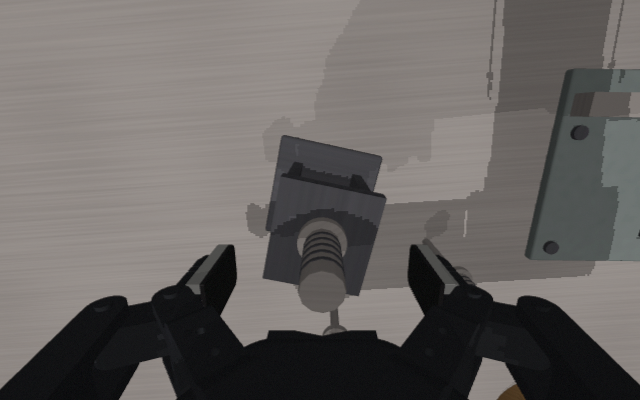

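```bash

python3 -m crank '[{"delta_pos":[0,0,0],"yaw":0,"hand":1},{"delta_pos":[0,0,0],"yaw":0,"hand":1},{"delta_pos":[0,0,0],"yaw":0,"hand":1},{"delta_pos":[0,0,0],"yaw":0,"hand":1},{"delta_pos":[0,0,0],"yaw":0,"hand":1}]'
python3 -m crank '[{"delta_pos":[0,0,0],"yaw":0,"hand":1},{"delta_pos":[0,0,0],"yaw":0,"hand":1},{"delta_pos":[0,0,0],"yaw":0,"hand":1}]'
```

```text
time: 10.43
position: [0.487, -0.1888, 0.1283]
eef_rot: [[-0.997, 0.071, 0.004], [0.071, 0.997, 0.0], [-0.004, 0.0, -1.0]]
force: [0.1, -0.5, -0.6]
width: 0.3
time: 10.68
position: [0.4872, -0.1887, 0.1287]
eef_rot: [[-0.997, 0.071, 0.004], [0.071, 0.997, 0.001], [-0.004, 0.001, -1.0]]
force: [0.3, -0.7, 0.1]
width: 0.218
```

```bash

python3 -m crank '[{"delta_pos":[0,0,-0.5],"yaw":0,"hand":1},{"delta_pos":[0,0,-1],"yaw":0,"hand":1},{"delta_pos":[0,0,-1.2],"yaw":0,"hand":1},{"delta_pos":[0,0,-1.2],"yaw":0,"hand":1},{"delta_pos":[0,0,-1.2],"yaw":0,"hand":1}]'
python3 -m crank '[{"delta_pos":[0,0,-1.2],"yaw":0,"hand":1},{"delta_pos":[0,0,-1.2],"yaw":0,"hand":1},{"delta_pos":[0,0,-1.2],"yaw":0,"hand":1},{"delta_pos":[0,0,-1.2],"yaw":0,"hand":1},{"delta_pos":[0,0,-1.2],"yaw":0,"hand":1}]'
python3 -m crank '[{"delta_pos":[0,0,-1.2],"yaw":0,"hand":1},{"delta_pos":[0,0,-1.2],"yaw":0,"hand":1},{"delta_pos":[0,0,0],"yaw":0,"hand":1}]'
python3 - <<'E'
from h import *
f=np.load("fix.npz");b=f["R"]@[.0083,.0096]+f["t"]
go(np.r_[b,.25])
for n in["side","top","wrist"]:cv2.imwrite(f"pics/{n}9.png",manip.get_image(n))
E
```

```text
time: 11.1
position: [0.4854, -0.1884, 0.1809]
eef_rot: [[-0.997, 0.072, -0.002], [0.072, 0.997, 0.002], [0.002, 0.001, -1.0]]
force: [-0.7, -0.5, -1.9]
width: 0.22
time: 11.52
position: [0.4859, -0.1888, 0.2507]
eef_rot: [[-0.997, 0.072, 0.004], [0.072, 0.997, 0.001], [-0.004, 0.001, -1.0]]
force: [-0.3, 0.3, -1.6]
width: 0.216
time: 11.77
position: [0.4865, -0.1894, 0.2826]
eef_rot: [[-0.997, 0.072, 0.011], [0.072, 0.997, -0.001], [-0.011, -0.0, -1.0]]
force: [-0.4, 0.3, -0.2]
width: 0.222
t 11.77 pos [ 0.4865 -0.1894  0.2826] w 0.222 F [-0.4  0.3 -0.2] tilt [ 0.0106 -0.0008]
tool delta cm [-0.38 37.01  3.27]
```

View pics/wrist9.png

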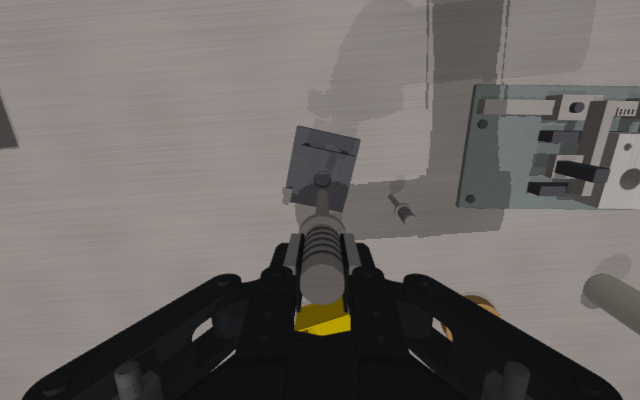

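View pics/side9.png

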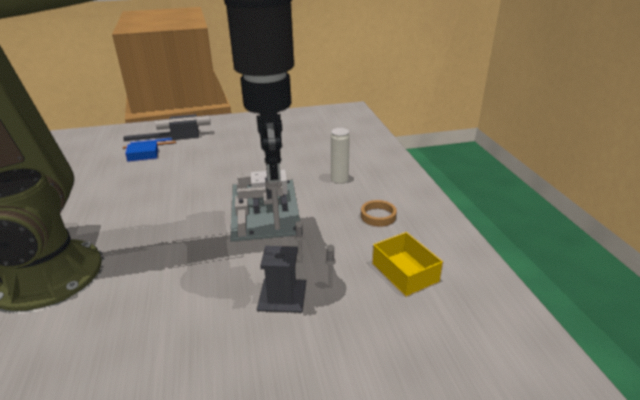

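```bash

python3 -m crank '[{"delta_pos":[0,1.5,0],"yaw":0,"hand":1},{"delta_pos":[0,2.5,0],"yaw":0,"hand":1},{"delta_pos":[0,3,0],"yaw":0,"hand":1},{"delta_pos":[0,3,0],"yaw":0,"hand":1},{"delta_pos":[0,3,0],"yaw":0,"hand":1}]'
python3 -m crank '[{"delta_pos":[0,3,0],"yaw":0,"hand":1},{"delta_pos":[0,3,0],"yaw":0,"hand":1},{"delta_pos":[0,3,0],"yaw":0,"hand":1},{"delta_pos":[0,3,0],"yaw":0,"hand":1},{"delta_pos":[0,3,0],"yaw":0,"hand":1}]'
python3 -m crank '[{"delta_pos":[0,2.5,0],"yaw":0,"hand":1},{"delta_pos":[0,2,0],"yaw":0,"hand":1},{"delta_pos":[0,1.5,0],"yaw":0,"hand":1},{"delta_pos":[0,0,0],"yaw":0,"hand":1}]'
python3 - <<'E'
from h import *
f=np.load("fix.npz");b=f["R"]@[.0083,.0096]+f["t"]
go(np.r_[b,.25])
im=manip.get_image("wrist");cv2.imwrite(f"pics/wrist10.png",im)
E
```

```text
time: 12.33
position: [0.4932, -0.0589, 0.2724]
eef_rot: [[-0.997, 0.081, -0.004], [0.081, 0.997, 0.001], [0.004, 0.0, -1.0]]
force: [1.1, -0.1, -1.3]
width: 0.215
time: 12.75
position: [0.5026, 0.0979, 0.2666]
eef_rot: [[-0.997, 0.081, -0.013], [0.081, 0.997, -0.001], [0.012, -0.002, -1.0]]
force: [1.9, -0.3, -0.8]
width: 0.218
time: 13.08
position: [0.5051, 0.1658, 0.26]
eef_rot: [[-0.997, 0.075, -0.021], [0.075, 0.997, -0.004], [0.021, -0.006, -1.0]]
force: [-0.1, -0.5, -1.6]
width: 0.216
t 13.08 pos [0.5051 0.1658 0.26  ] w 0.216 F [-0.1 -0.5 -1.6] tilt [-0.0214 -0.004 ]
tool delta cm [-1.12  1.46  0.96]
```

View pics/wrist10.png

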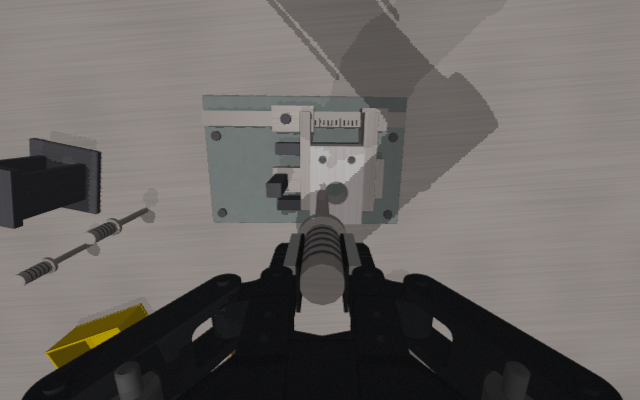

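```bash
cat >> h.py <<'E'
Rg=np.array([[-0.997,0.071,0.004],[0.071,0.997,0.001],[-0.004,0.001,-1.0]]);U_,_,V_=np.linalg.svd(Rg);Rg=U_@V_
Tg=np.array([.4872,-.1887,.1287])
tip_t=Rg.T@(np.array([.4857,-.1888,.015])-Tg); ax_t=Rg.T@np.array([0,0,1.])
def rod():
    s=manip.observe();R=np.array(s["eef_rot"]);return s["position"]+R@tip_t,R@ax_t
fx=np.load("fix.npz");B=fx["R"]@[.0083,.0096]+fx["t"]
E
python3 - <<'E'
from h import *
t,a=rod();i=manip.camera_info("wrist");print(t,a[:2],"to bore",B-t[:2],proj(i,t),proj(i,t+a*.09))
im=cv2.imread("pics/wrist10.png")
for h in[0,.03,.06,.09,.142]:
    u=proj(i,t+a*h);print(u)
    cv2.circle(im,tuple(int(x) for x in u),1,(0,0,255),-1)
cv2.imwrite("pics/w10c.png",cv2.resize(im[140:310,240:440],None,fx=3.5,fy=3.5,interpolation=cv2.INTER_CUBIC))
E
```

```text
[0.50054648 0.1640667  0.14624459] [0.02587982 0.00539818] to bore [0.01665824 0.0153662 ] [322.04353264 193.48415597] [322.37850126 234.08785908]
[322.04353264 193.48415597]
[322.12702197 203.60443553]
[322.23461264 216.64619246]
[322.37850126 234.08785908]
[322.79041956 284.01912879]
```

View pics/w10c.png

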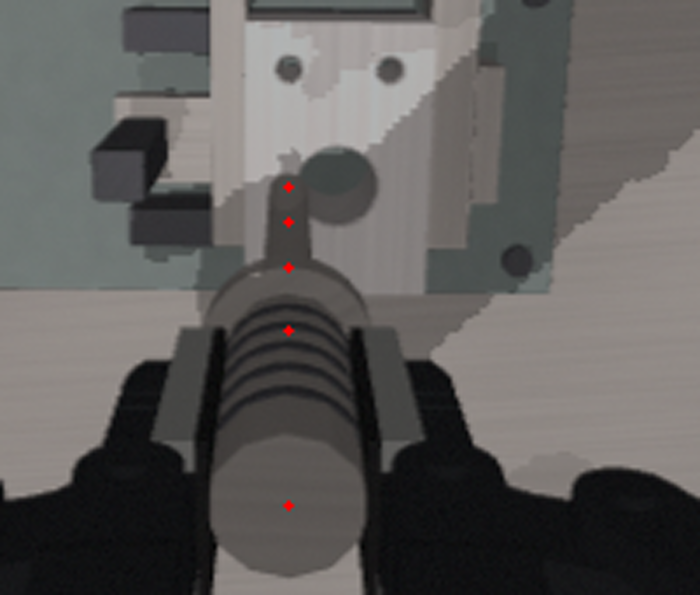

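```bash

python3 -m crank '[{"delta_pos":[-0.5,0.5,0],"yaw":0,"hand":1},{"delta_pos":[-0.5,0.6,0],"yaw":0,"hand":1},{"delta_pos":[-0.5,0.5,0],"yaw":0,"hand":1},{"delta_pos":[0,0,0],"yaw":0,"hand":1},{"delta_pos":[0,0,0],"yaw":0,"hand":1}]'
python3 - <<'E'
from h import *
t,a=rod();go(np.r_[B,.25]);print(t,a,"to bore",B-t[:2])
E
```

```text
time: 13.55
position: [0.5228, 0.1785, 0.2577]
eef_rot: [[-0.997, 0.077, -0.024], [0.078, 0.997, -0.006], [0.023, -0.008, -1.0]]
force: [0.1, -0.1, -1.9]
width: 0.215
t 13.55 pos [0.5228 0.1785 0.2577] w 0.215 F [ 0.1 -0.1 -1.9] tilt [-0.024  -0.0064]
tool delta cm [0.54 0.05 0.79]
[0.51808076 0.17762038 0.14413187] [0.02806321 0.00724385 0.9995799 ] to bore [-0.00087604  0.00181252]
```

```bash

python3 -m crank '[{"delta_pos":[0.1,0.1,1.2],"yaw":0,"hand":1},{"delta_pos":[0,0.1,1.2],"yaw":0,"hand":1},{"delta_pos":[0,0,1.2],"yaw":0,"hand":1},{"delta_pos":[0,0,0],"yaw":0,"hand":1}]'
python3 - <<'E'
from h import *
t,a=rod();print(t,a,"to bore",B-t[:2])
E
python3 -m crank '[{"delta_pos":[0,0,0],"yaw":0,"hand":1},{"delta_pos":[0,0,0],"yaw":0,"hand":1},{"delta_pos":[0,0,0],"yaw":0,"hand":1}]'
python3 - <<'E'
from h import *
t,a=rod();print(t,a,"to bore",B-t[:2])
E
```

```text
time: 13.88
position: [0.5217, 0.1792, 0.22]
eef_rot: [[-0.997, 0.08, -0.023], [0.08, 0.997, -0.006], [0.023, -0.008, -1.0]]
force: [-0.2, -0.2, -3.3]
width: 0.22
[0.5171491  0.17840083 0.10642715] [0.02726667 0.00653085 0.99960686] to bore [5.56134986e-05 1.03206535e-03]
time: 14.13
position: [0.5216, 0.1785, 0.2198]
eef_rot: [[-0.997, 0.08, -0.024], [0.08, 0.997, -0.007], [0.023, -0.009, -1.0]]
force: [0.3, -0.4, -1.3]
width: 0.22
[0.51692562 0.17750318 0.10620818] [0.02767966 0.0076419  0.99958763] to bore [0.0002791  0.00192972]
```

```bash

python3 -m crank '[{"delta_pos":[0,0,-2.5],"yaw":0,"hand":1},{"delta_pos":[0,0,-2.5],"yaw":0,"hand":1},{"delta_pos":[0,0,0],"yaw":0,"hand":1},{"delta_pos":[0,0,0],"yaw":0,"hand":1}]'
python3 - <<'E'
from h import *
t,a=rod();print(t,a,"to bore",B-t[:2])
E
```

```text
time: 14.47
position: [0.5227, 0.1785, 0.2724]
eef_rot: [[-0.997, 0.08, -0.024], [0.08, 0.997, -0.007], [0.023, -0.009, -1.0]]
force: [-0.5, 0.4, -3.7]
width: 0.217
[0.51804688 0.17753455 0.15876985] [0.02755703 0.00780668 0.99958975] to bore [-0.00084216  0.00189835]
```

```bash

python3 -m crank '[{"delta_pos":[3,0,0],"yaw":0,"hand":1},{"delta_pos":[0,0,0],"yaw":0,"hand":1},{"delta_pos":[0,0,0],"yaw":0,"hand":1}]'
python3 -m crank '[{"delta_pos":[-3,0,0],"yaw":0,"hand":1},{"delta_pos":[0,0,0],"yaw":0,"hand":1},{"delta_pos":[0,0,0],"yaw":0,"hand":1}]'

```

```text
time: 14.72
position: [0.4921, 0.1811, 0.2714]
eef_rot: [[-0.996, 0.081, -0.025], [0.081, 0.997, -0.008], [0.024, -0.01, -1.0]]
force: [0.2, -0.8, -2.6]
width: 0.223
time: 14.97
position: [0.5225, 0.1788, 0.2689]
eef_rot: [[-0.996, 0.079, -0.027], [0.08, 0.997, -0.009], [0.026, -0.011, -1.0]]
force: [0.1, -0.5, -0.9]
width: 0.219
```

```bash

python3 -m crank '[{"delta_pos":[0,0,-1.2],"yaw":0,"hand":1},{"delta_pos":[0,0,-1.2],"yaw":0,"hand":1},{"delta_pos":[0,0,-1.2],"yaw":0,"hand":1},{"delta_pos":[0,0,-1.2],"yaw":0,"hand":1},{"delta_pos":[0,0,0],"yaw":0,"hand":1}]'
python3 -m crank '[{"delta_pos":[0,-3,0],"yaw":0,"hand":1},{"delta_pos":[0,-3,0],"yaw":0,"hand":1},{"delta_pos":[0,-3,0],"yaw":0,"hand":1},{"delta_pos":[0,0,0],"yaw":0,"hand":1}]'
python3 - <<'E'
from h import *
t,a=rod();print(t,a,"to bore",B-t[:2])
E
```

```text
time: 15.38
position: [0.5239, 0.1788, 0.317]
eef_rot: [[-0.996, 0.081, -0.03], [0.081, 0.997, -0.011], [0.029, -0.014, -0.999]]
force: [-0.2, -0.0, -1.2]
width: 0.219
time: 15.72
position: [0.5162, 0.0881, 0.3177]
eef_rot: [[-0.997, 0.076, -0.03], [0.076, 0.997, -0.01], [0.029, -0.012, -1.0]]
force: [0.6, 0.2, -0.6]
width: 0.224
[0.51084256 0.08679175 0.20415366] [0.03383472 0.01081509 0.99936892] to bore [0.00636216 0.09264115]
```

```bash

python3 -m crank '[{"delta_pos":[0,0,2],"yaw":0,"hand":1},{"delta_pos":[0,0,2],"yaw":0,"hand":1},{"delta_pos":[0,0,2],"yaw":0,"hand":1},{"delta_pos":[0,0,0],"yaw":0,"hand":1}]'
python3 -m crank '[{"delta_pos":[2,0,0],"yaw":0,"hand":1},{"delta_pos":[2,0,0],"yaw":0,"hand":1},{"delta_pos":[2,0,0],"yaw":0,"hand":1},{"delta_pos":[0,0,0],"yaw":0,"hand":1}]'
python3 -m crank '[{"delta_pos":[-2,0,0],"yaw":0,"hand":1},{"delta_pos":[-2,0,0],"yaw":0,"hand":1},{"delta_pos":[-2,0,0],"yaw":0,"hand":1},{"delta_pos":[0,0,0],"yaw":0,"hand":1}]'

```

```text
time: 16.05
position: [0.5143, 0.0858, 0.2568]
eef_rot: [[-0.996, 0.08, -0.025], [0.08, 0.997, -0.006], [0.025, -0.008, -1.0]]
force: [0.1, 0.6, -2.2]
width: 0.221
time: 16.38
position: [0.4524, 0.0902, 0.2585]
eef_rot: [[-0.996, 0.081, -0.028], [0.082, 0.997, -0.009], [0.027, -0.011, -1.0]]
force: [0.4, 0.1, -0.6]
width: 0.222
time: 16.72
position: [0.5143, 0.0866, 0.263]
eef_rot: [[-0.997, 0.077, -0.019], [0.077, 0.997, -0.004], [0.018, -0.006, -1.0]]
force: [-0.7, 0.1, -3.0]
width: 0.215
```

```bash

for k in 1; do python3 -m crank '[{"delta_pos":[3,0,0],"yaw":0,"hand":1},{"delta_pos":[0,0,0],"yaw":0,"hand":1},{"delta_pos":[3,0,0],"yaw":0,"hand":1},{"delta_pos":[0,0,0],"yaw":0,"hand":1},{"delta_pos":[0,0,0],"yaw":0,"hand":1}]'
python3 -m crank '[{"delta_pos":[-2,0,0],"yaw":0,"hand":1},{"delta_pos":[-2,0,0],"yaw":0,"hand":1},{"delta_pos":[-2,0,0],"yaw":0,"hand":1},{"delta_pos":[0,0,0],"yaw":0,"hand":1}]'
done
```

```text
time: 17.13
position: [0.4539, 0.0917, 0.2627]
eef_rot: [[-0.997, 0.078, -0.025], [0.079, 0.997, -0.009], [0.024, -0.011, -1.0]]
force: [0.3, 0.1, -2.0]
width: 0.216
time: 17.47
position: [0.5163, 0.0877, 0.2663]
eef_rot: [[-0.997, 0.075, -0.017], [0.075, 0.997, -0.005], [0.017, -0.007, -1.0]]
force: [-0.7, -0.3, -3.1]
width: 0.217
```

```bash

python3 -m crank '[{"delta_pos":[0,0,-3],"yaw":0,"hand":1},{"delta_pos":[0,0,-3],"yaw":0,"hand":1},{"delta_pos":[0,0,0],"yaw":0,"hand":1},{"delta_pos":[0,0,0],"yaw":0,"hand":1}]'
python3 -m crank '[{"delta_pos":[0,0,3],"yaw":0,"hand":1},{"delta_pos":[0,0,3],"yaw":0,"hand":1},{"delta_pos":[0,0,0],"yaw":0,"hand":1},{"delta_pos":[0,0,0],"yaw":0,"hand":1}]'

```

```text
time: 17.8
position: [0.518, 0.0874, 0.3273]
eef_rot: [[-0.997, 0.077, -0.021], [0.077, 0.997, -0.007], [0.021, -0.009, -1.0]]
force: [0.0, -0.5, -2.9]
width: 0.216
time: 18.13
position: [0.5172, 0.087, 0.2682]
eef_rot: [[-0.997, 0.077, -0.016], [0.077, 0.997, -0.005], [0.016, -0.007, -1.0]]
force: [-0.4, -0.3, -0.1]
width: 0.216
```

```bash

python3 -m crank '[{"delta_pos":[0,0,-0.7],"yaw":0,"hand":1},{"delta_pos":[0,0,-0.7],"yaw":0,"hand":1},{"delta_pos":[0,0,-0.7],"yaw":0,"hand":1},{"delta_pos":[0,0,-0.7],"yaw":0,"hand":1},{"delta_pos":[0,0,-0.7],"yaw":0,"hand":1}]'
python3 -m crank '[{"delta_pos":[0,0,-0.7],"yaw":0,"hand":1},{"delta_pos":[0,0,-0.7],"yaw":0,"hand":1},{"delta_pos":[0,0,-0.7],"yaw":0,"hand":1},{"delta_pos":[0,0,-0.7],"yaw":0,"hand":1},{"delta_pos":[0,0,0],"yaw":0,"hand":1}]'
python3 -m crank '[{"delta_pos":[0,0,3],"yaw":0,"hand":1},{"delta_pos":[0,0,3],"yaw":0,"hand":1},{"delta_pos":[0,0,0],"yaw":0,"hand":1},{"delta_pos":[0,0,0],"yaw":0,"hand":1}]'

```

```text
time: 18.55
position: [0.5183, 0.0871, 0.311]
eef_rot: [[-0.997, 0.077, -0.012], [0.077, 0.997, -0.005], [0.012, -0.006, -1.0]]
force: [-0.4, 0.8, -1.8]
width: 0.216
time: 18.97
position: [0.5195, 0.0872, 0.3469]
eef_rot: [[-0.997, 0.078, -0.006], [0.078, 0.997, -0.002], [0.005, -0.003, -1.0]]
force: [-0.7, -0.2, -0.1]
width: 0.214
time: 19.3
position: [0.5197, 0.087, 0.2873]
eef_rot: [[-0.997, 0.078, -0.003], [0.078, 0.997, -0.001], [0.003, -0.002, -1.0]]
force: [-0.2, -0.2, -0.7]
width: 0.219
```

```bash

python3 -m crank '[{"delta_pos":[0,3,0],"yaw":0,"hand":1},{"delta_pos":[0,3,0],"yaw":0,"hand":1},{"delta_pos":[0,3,0],"yaw":0,"hand":1},{"delta_pos":[0,0,0],"yaw":0,"hand":1},{"delta_pos":[0,0,0],"yaw":0,"hand":1}]'
python3 - <<'E'
from h import *
t,a=rod();go(np.r_[B,.25]);print(t,a,"to bore",B-t[:2])
E
```

```text
time: 19.72
position: [0.5282, 0.1792, 0.2947]
eef_rot: [[-0.997, 0.081, 0.003], [0.081, 0.997, -0.001], [-0.003, -0.001, -1.0]]
force: [-0.3, 0.1, -1.7]
width: 0.216
t 19.72 pos [0.5282 0.1792 0.2947] w 0.216 F [-0.3  0.1 -1.7] tilt [ 0.0026 -0.001 ]
tool delta cm [ 1.11 -0.06  4.46]
[0.52651504 0.17887603 0.18095746] [0.00141671 0.00180094 0.99999737] to bore [-0.00931032  0.00055687]
```

```bash

python3 -m crank '[{"delta_pos":[0.9,0,2],"yaw":0,"hand":1},{"delta_pos":[0,0,2],"yaw":0,"hand":1},{"delta_pos":[0,0,2],"yaw":0,"hand":1},{"delta_pos":[0,0,0],"yaw":0,"hand":1},{"delta_pos":[0,0,0],"yaw":0,"hand":1}]'
python3 - <<'E'
from h import *
t,a=rod();print(t,a,"to bore",B-t[:2])
i=manip.camera_info("wrist");im=manip.get_image("wrist")
cv2.imwrite("pics/wrist11.png",im)
for p in (t,np.r_[t[:2],.075],np.r_[B,.075]):
    u=proj(i,p);print(u.round(1));cv2.circle(im,tuple(int(x) for x in u),1,(0,0,255),-1)
cv2.imwrite("pics/w11c.png",cv2.resize(im[120:300,220:420],None,fx=3.3,fy=3.3,interpolation=cv2.INTER_CUBIC))
im=manip.get_image("side");u,v=proj(manip.camera_info("side"),[.517,.179,.1]).astype(int)
cv2.imwrite("pics/side11.png",cv2.resize(im[v-60:v+60,u-80:u+80],None,fx=5,fy=5,interpolation=cv2.INTER_CUBIC))
E
```

```text
time: 20.13
position: [0.5214, 0.1791, 0.2412]
eef_rot: [[-0.997, 0.082, 0.012], [0.082, 0.997, 0.002], [-0.011, 0.003, -1.0]]
force: [0.3, 0.2, -1.1]
width: 0.215
[0.52079715 0.17920334 0.12746925] [-0.00749379 -0.00121347  0.99997118] to bore [-0.00359243  0.00022956]
[322.  193.4]
[321.8 180. ]
[321.8 176.6]
```

View pics/w11c.png

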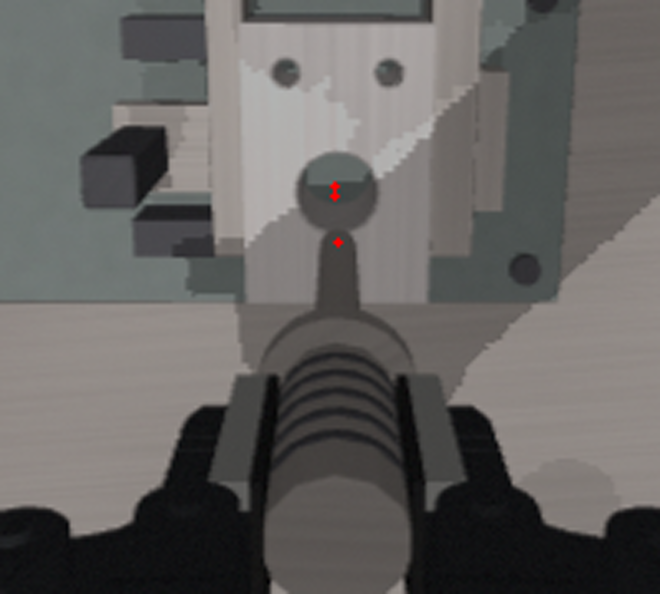

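View pics/side11.png

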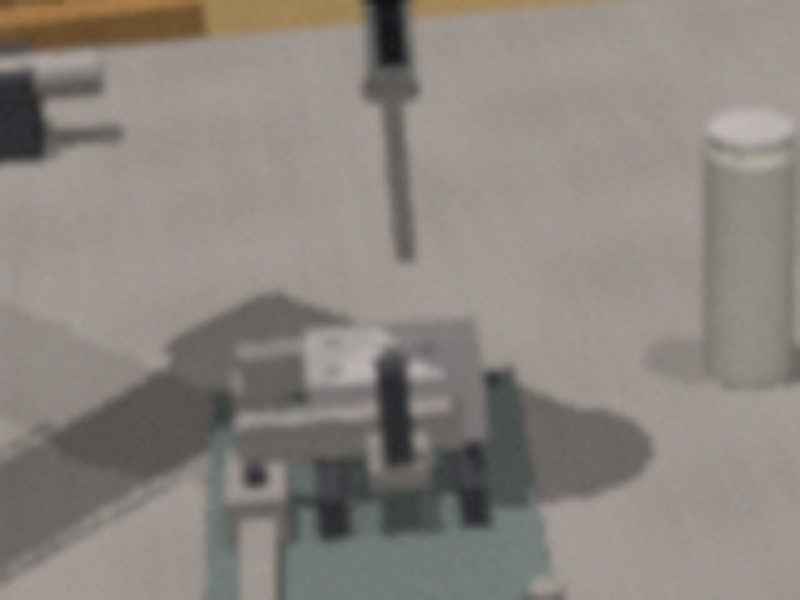

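```bash
python3 - <<'E'
from h import *
t,a=rod();i=manip.camera_info("side")
u0,v0=proj(i,[.517,.179,.1]).astype(int)
for aa in(a,np.array([0,0,1.])):
  print([(((proj(i,t+aa*h)-[u0-80,v0-60]+.5)*5-.5)).round(0) for h in(0,.03,.06,.09)])
j=manip.camera_info("wrist");im=cv2.imread("pics/wrist11.png")
g=cv2.cvtColor(im,cv2.COLOR_BGR2GRAY)
# bore mouth: try Otsu-ish mask for dark region
c=im[155:200,300:345];cv2.imwrite("pics/b.png",cv2.resize(c,None,fx=12,fy=12,interpolation=cv2.INTER_NEAREST))
E
```

```text
[array([407., 255.]), array([403., 201.]), array([398., 146.]), array([393.,  89.])]
[array([407., 255.]), array([403., 201.]), array([399., 146.]), array([395.,  89.])]
```

View pics/b.png

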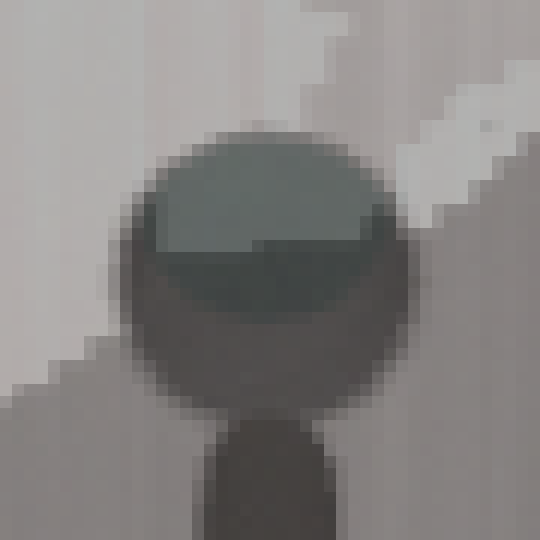

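```bash
sed -i 's/\.0083,\.0096/.0089,.0097/' h.py
python3 -m crank '[{"delta_pos":[0.3,0,0.5],"yaw":0,"hand":1},{"delta_pos":[0,0,1],"yaw":0,"hand":1},{"delta_pos":[0,0,1],"yaw":0,"hand":1},{"delta_pos":[0,0,0],"yaw":0,"hand":1}]'
python3 - <<'E'
from h import *
t,a=rod();print(t,a,"to bore",B-t[:2])
E
```

```text
time: 20.57
position: [0.52, 0.18, 0.2184]
eef_rot: [[-0.996, 0.083, 0.017], [0.083, 0.997, 0.006], [-0.016, 0.007, -1.0]]
force: [-0.4, -0.6, -2.3]
width: 0.218
[0.51996139 0.18050404 0.10465154] [-0.01268256 -0.00525398  0.99990577] to bore [-0.00215051 -0.0010204 ]
```

```bash

python3 -m crank '[{"delta_pos":[0,0,-4],"yaw":0,"hand":1},{"delta_pos":[0,0,-4],"yaw":0,"hand":1},{"delta_pos":[0,0,0],"yaw":0,"hand":1}]'
python3 -m crank '[{"delta_pos":[0,-4,0],"yaw":0,"hand":1},{"delta_pos":[0,-4,0],"yaw":0,"hand":1},{"delta_pos":[0,0,0],"yaw":0,"hand":1}]'
python3 -m crank '[{"delta_pos":[0,4,0],"yaw":0,"hand":1},{"delta_pos":[0,4,0],"yaw":0,"hand":1},{"delta_pos":[0,0,0],"yaw":0,"hand":1}]'
python3 - <<'E'
from h import *
t,a=rod();print(t,a,"to bore",B-t[:2])
E
```

```text
time: 20.82
position: [0.5169, 0.178, 0.2953]
eef_rot: [[-0.997, 0.083, 0.008], [0.083, 0.997, -0.001], [-0.008, -0.0, -1.0]]
force: [0.5, -0.5, 0.2]
width: 0.215
time: 21.07
position: [0.5107, 0.098, 0.2965]
eef_rot: [[-0.997, 0.078, 0.01], [0.078, 0.997, 0.0], [-0.01, 0.001, -1.0]]
force: [0.2, 0.8, -1.0]
width: 0.218
time: 21.32
position: [0.5179, 0.1758, 0.298]
eef_rot: [[-0.996, 0.087, 0.014], [0.087, 0.996, 0.002], [-0.014, 0.003, -1.0]]
force: [-0.1, -0.7, -2.9]
width: 0.218
[0.51752199 0.17582338 0.18430561] [-0.01011606 -0.00126619  0.99994803] to bore [0.00028889 0.00366026]
```

```bash

python3 -m crank '[{"delta_pos":[0,0,-4],"yaw":0,"hand":1},{"delta_pos":[0,0,-4],"yaw":0,"hand":1},{"delta_pos":[0,0,0],"yaw":0,"hand":1}]'
python3 -m crank '[{"delta_pos":[0,0.2,4],"yaw":0,"hand":1},{"delta_pos":[0,0.2,4],"yaw":0,"hand":1},{"delta_pos":[0,0,0],"yaw":0,"hand":1}]'
python3 -m crank '[{"delta_pos":[0,0,4],"yaw":0,"hand":1},{"delta_pos":[0,0,0],"yaw":0,"hand":1}]'
python3 - <<'E'
from h import *
t,a=rod();print(t,a,"to bore",B-t[:2])
E
```

```text
time: 21.57
position: [0.515, 0.1767, 0.3726]
eef_rot: [[-0.996, 0.084, 0.002], [0.084, 0.996, -0.007], [-0.003, -0.007, -1.0]]
force: [-0.2, -0.7, 0.9]
width: 0.216
time: 21.82
position: [0.5168, 0.1814, 0.2932]
eef_rot: [[-0.996, 0.084, 0.008], [0.084, 0.996, -0.003], [-0.008, -0.002, -1.0]]
force: [-0.4, 0.6, -5.0]
width: 0.222
time: 21.98
position: [0.5164, 0.1803, 0.2584]
eef_rot: [[-0.997, 0.083, 0.004], [0.083, 0.997, -0.006], [-0.005, -0.006, -1.0]]
force: [0.3, 0.4, -7.2]
width: 0.217
[0.51498862 0.17943944 0.14465994] [-3.59692177e-04  7.08600596e-03  9.99974829e-01] to bore [2.82225931e-03 4.41993919e-05]
```

```bash

python3 -m crank '[{"delta_pos":[-0.3,0,3.5],"yaw":0,"hand":1},{"delta_pos":[0,0,0],"yaw":0,"hand":1},{"delta_pos":[0,0,0],"yaw":0,"hand":1}]'
python3 - <<'E'
from h import *
t,a=rod();print(t,a,"to bore",B-t[:2])
i=manip.camera_info("wrist");im=manip.get_image("wrist")
u=proj(i,np.r_[B,.075]);print(u,proj(i,t))
u,v=u.astype(int);cv2.imwrite("pics/w12.png",cv2.resize(im[v-30:v+40,u-45:u+45],None,fx=8,fy=8,interpolation=cv2.INTER_NEAREST))
E
```

```text
time: 22.23
position: [0.5217, 0.1792, 0.2337]
eef_rot: [[-0.996, 0.084, 0.012], [0.084, 0.996, -0.007], [-0.013, -0.006, -1.0]]
force: [0.7, -0.4, 1.1]
width: 0.216
[0.52113376 0.17829938 0.11999051] [-0.00800293  0.00755172  0.99993946] to bore [-0.00332289  0.00118426]
[323.12499531 178.3263662 ] [322.04688511 193.44580531]
```

View pics/w12.png

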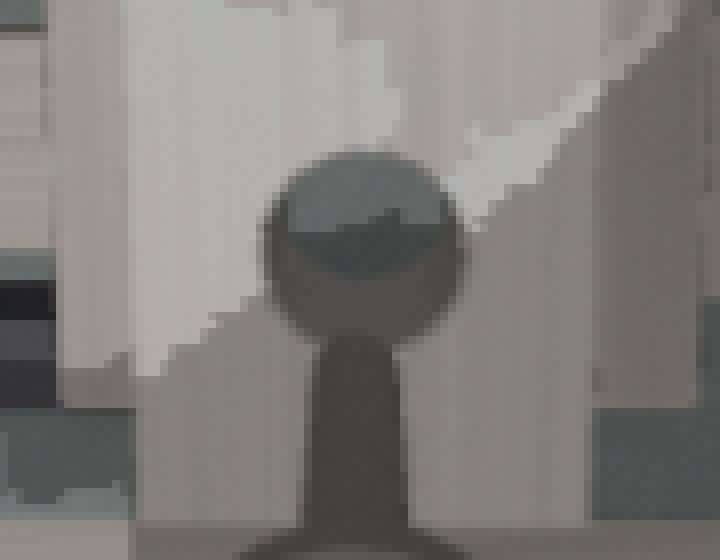

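```bash

python3 -m crank '[{"delta_pos":[0.3,0.1,1],"yaw":0,"hand":1},{"delta_pos":[0,0,1],"yaw":0,"hand":1},{"delta_pos":[0,0,0],"yaw":0,"hand":1},{"delta_pos":[0,0,0],"yaw":0,"hand":1}]'
python3 - <<'E'
from h import *
t,a=rod();print(t,a,"to bore",B-t[:2])
E
```

```text
time: 22.62
position: [0.5216, 0.1828, 0.2214]
eef_rot: [[-0.996, 0.083, 0.022], [0.084, 0.997, 0.001], [-0.022, 0.003, -1.0]]
force: [-0.6, -0.8, -0.6]
width: 0.221
[0.52220275 0.18266956 0.10772067] [-1.82439642e-02  2.40757577e-05  9.99833565e-01] to bore [-0.00439188 -0.00318592]
```

```bash
cat > st.py <<'E'
from h import *
import sys
for k in range(int(sys.argv[1]) if len(sys.argv)>1 else 2): manip.get_image("wrist")
t,a=rod();s=manip.observe();d=s["eef_rot"].T@np.r_[B-t[:2],0]*100
print(round(s["time"],2),"tip",t.round(4),"ax",a[:2].round(4),"to bore world mm",(1000*(B-t[:2])).round(1),"tool cm",d.round(2),"F",s["force"].round(1))
E
python3 -m crank '[{"delta_pos":[0,0,-4],"yaw":0,"hand":1},{"delta_pos":[0,0,-4],"yaw":0,"hand":1}]' >/dev/null
python3 st.py
python3 -m crank '[{"delta_pos":[0,0,-4],"yaw":0,"hand":1},{"delta_pos":[0,0,-4],"yaw":0,"hand":1}]' >/dev/null
python3 st.py
```

```text
22.88 tip [0.519  0.182  0.1864] ax [-0.0138  0.0023] to bore world mm [-1.2 -2.5] tool cm [ 0.09 -0.26 -0.  ] F [0.4 0.4 0.2]
23.15 tip [0.5164 0.1819 0.2598] ax [-0.0103  0.0035] to bore world mm [ 1.4 -2.4] tool cm [-0.16 -0.23  0.  ] F [-0.5 -0.4 -0.6]
```

```bash

python3 -m crank '[{"delta_pos":[-0.1,-0.2,4],"yaw":0,"hand":1}]' >/dev/null
python3 st.py 3
python3 -m crank '[{"delta_pos":[0,0,4],"yaw":0,"hand":1}]' >/dev/null
python3 st.py 3
python3 -m crank '[{"delta_pos":[0,0,2],"yaw":0,"hand":1}]' >/dev/null
python3 st.py 3
```

```text
23.38 tip [0.5162 0.1791 0.217 ] ax [-0.005   0.0064] to bore world mm [1.6 0.4] tool cm [-0.15  0.05  0.  ] F [-0.1 -0.9 -2.2]
23.62 tip [0.5152 0.1783 0.1764] ax [-0.0003  0.0094] to bore world mm [2.6 1.2] tool cm [-0.25  0.14  0.  ] F [ 1.2 -0.9 -0.3]
23.85 tip [0.5159 0.1783 0.1585] ax [-0.0015  0.0091] to bore world mm [1.9 1.1] tool cm [-0.18  0.13  0.  ] F [ 0.8 -0.4 -1. ]
```

```bash

python3 -m crank '[{"delta_pos":[-0.2,0.1,2.5],"yaw":0,"hand":1}]' >/dev/null
python3 st.py 3
python3 -m crank '[{"delta_pos":[0,0,2.5],"yaw":0,"hand":1}]' >/dev/null
python3 st.py 3
```

```text
24.08 tip [0.5181 0.179  0.1345] ax [-0.001   0.0096] to bore world mm [-0.3  0.5] tool cm [ 0.03  0.05 -0.  ] F [-0.7 -0.1 -1.6]
24.32 tip [0.5178 0.1784 0.1099] ax [0.0002 0.0107] to bore world mm [-0.  1.] tool cm [ 0.01  0.1  -0.  ] F [-0.1 -0.2 -1.5]
```

Tip is 35 mm above the mouth, nearly centred and upright. I'll check both views before entering.

```bash

python3 -m crank '[{"delta_pos":[0,0.1,1.5],"yaw":0,"hand":1}]' >/dev/null
python3 st.py 2
python3 - <<'E'
from h import *
t,a=rod()
i=manip.camera_info("wrist");im=manip.get_image("wrist")
u=proj(i,np.r_[B,.075]);print(u,proj(i,t))
u,v=u.astype(int);cv2.imwrite("pics/w13.png",cv2.resize(im[v-30:v+40,u-45:u+45],None,fx=8,fy=8,interpolation=cv2.INTER_NEAREST))
i=manip.camera_info("side");u0,v0=proj(i,[.517,.179,.1]).astype(int)
im=manip.get_image("side");cv2.imwrite("pics/side13.png",cv2.resize(im[v0-60:v0+60,u0-80:u0+80],None,fx=5,fy=5,interpolation=cv2.INTER_CUBIC))
print([(((proj(i,t+a*h)-[u0-80,v0-60]+.5)*5-.5)).round(0) for h in(0,.03,.06,.09)])
E
```

```text
24.5 tip [0.5173 0.1794 0.0938] ax [0.002  0.0112] to bore world mm [0.5 0.1] tool cm [-0.05  0.02 -0.  ] F [-0.3  0.7 -2. ]
[322.37842432 188.72960039] [322.02980915 193.49338616]
[array([405., 315.]), array([401., 262.]), array([397., 208.]), array([393., 153.])]
```

View pics/w13.png

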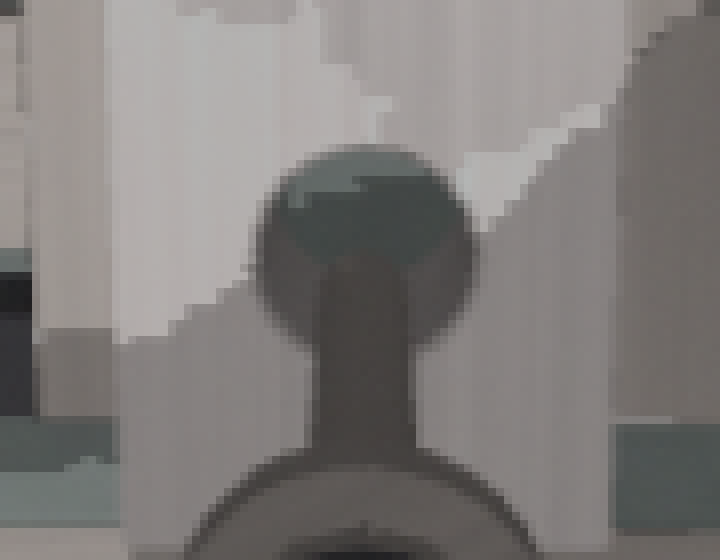

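View pics/side13.png

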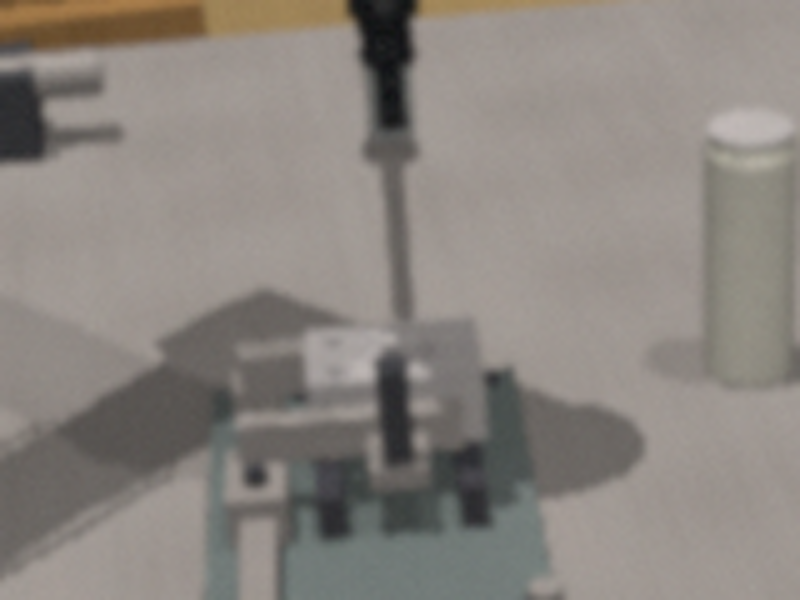

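```bash

python3 -m crank '[{"delta_pos":[0,0,1.3],"yaw":0,"hand":1}]' >/dev/null
python3 st.py 3
python3 -m crank '[{"delta_pos":[0,0,1.3],"yaw":0,"hand":1}]' >/dev/null
python3 st.py 3
```

```text
24.83 tip [0.5173 0.1787 0.0809] ax [0.0021 0.0121] to bore world mm [0.5 0.7] tool cm [-0.05  0.08 -0.  ] F [-0.2  0.4 -0.6]
25.07 tip [0.5164 0.1781 0.0661] ax [0.0046 0.0134] to bore world mm [1.5 1.3] tool cm [-0.13  0.15 -0.  ] F [ 0.6  0.5 -1.4]
```

```bash

python3 -m crank '[{"delta_pos":[-0.2,0.2,1.0],"yaw":0,"hand":1}]' >/dev/null
python3 st.py 3
```

```text
25.3 tip [0.5179 0.1796 0.0548] ax [0.0065 0.0145] to bore world mm [-0.1 -0.1] tool cm [ 0.01 -0.01  0.  ] F [ 0.9 -0.3 -1.3]
```

```bash

python3 -m crank '[{"delta_pos":[-0.1,0.1,1.2],"yaw":0,"hand":1}]' >/dev/null
python3 st.py 3
```

```text
25.53 tip [0.5181 0.18   0.0411] ax [0.0088 0.0157] to bore world mm [-0.3 -0.5] tool cm [ 0.02 -0.05  0.  ] F [ 0.1  0.5 -2. ]
```

```bash

python3 -m crank '[{"delta_pos":[0,0,1.9],"yaw":0,"hand":1}]' >/dev/null
python3 st.py 4
```

```text
25.82 tip [0.5178 0.1793 0.0222] ax [0.0093 0.0165] to bore world mm [-0.   0.2] tool cm [ 0.    0.02 -0.  ] F [-0.2  0.9 -0.4]
```

```bash
python3 - <<'E'
from h import *
t,a=rod()
i=manip.camera_info("wrist");im=manip.get_image("wrist")
for n,p in(("bore",np.r_[B,.075]),("axis@75",t+a*.053),("tip",t),("collar",t+a*.093)):print(n,proj(i,p).round(1))
cv2.imwrite("pics/w14.png",cv2.resize(im[150:330,220:420],None,fx=3.3,fy=3.3,interpolation=cv2.INTER_CUBIC))
i=manip.camera_info("side");u0,v0=proj(i,[.517,.179,.06]).astype(int)
im=manip.get_image("side");cv2.imwrite("pics/side14.png",cv2.resize(im[v0-50:v0+50,u0-65:u0+65],None,fx=6,fy=6,interpolation=cv2.INTER_CUBIC))
print([(((proj(i,t+a*h)-[u0-65,v0-50]+.5)*6-.5)).round(0) for h in(0,.053,.09,.142)])
print(manip.observe()["joint_vel"].round(4),manip.observe()["width"])
E
```

```text
bore [321.1 212.5]
axis@75 [322.2 213.3]
tip [322.  193.5]
collar [322.4 236.1]
[array([403., 377.]), array([395., 271.]), array([390., 194.]), array([382.,  81.])]
[ 0.0001 -0.0018  0.0027 -0.0003  0.0044  0.0014] 0.21712524923988388
```

View pics/w14.png

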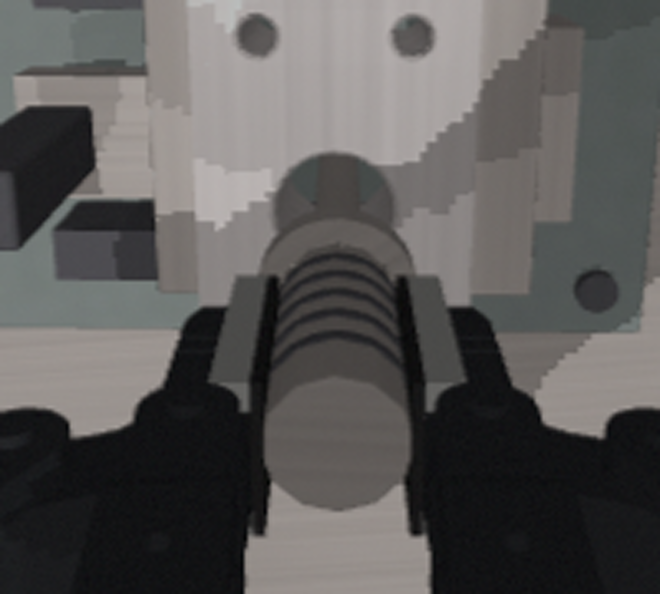

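View pics/side14.png

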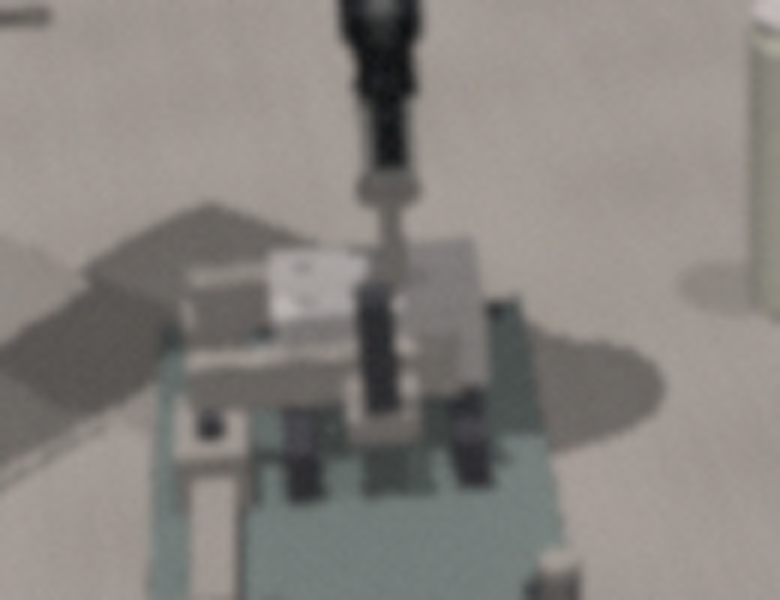

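```bash
python3 st.py 1; python3 -c "
from bench import manip
manip.hand_in()"
```

```text
25.97 tip [0.5186 0.18   0.0234] ax [0.0073 0.015 ] to bore world mm [-0.8 -0.5] tool cm [ 0.08 -0.05  0.  ] F [ 0.6 -0.2 -1.2]
the job is handed in; nothing more can be done
```

I shut the jaw, lowered the probe rod through the bore, and handed the job in at about 26 s with the arm still holding the rod.

- **Jaw:** I gripped the tab from above and pushed the jaw shut. It took up to about 11 N to push the block along, and it was home at about 16–17 N. The tab travelled 51.6 mm, which fits a shut reading of 0.055. Later pictures show the block square between the jaws.
- **Probe:** I took the largest rod, the one in the stand, by its handle. I then lowered it through the large bore in short steps with small sideways corrections. The readings between steps showed no sideways force above about 1 N, so I believe it never touched the block.
- **Last checks:** The tip is at about z = 23 mm, in the gap between the plate at 10 mm and the block's underside at 35 mm. It is within about 1 mm of the bore's centre. The side and wrist pictures agree with this; the tip itself is hidden from the side camera, so its height comes from the arm's pose.
- **Imperfections:** The rod leans about 1 degree, because the tool's tilt drifts with each move and I could only partly correct it. The tip reading also shifted by about 1 mm between the last two readings, from measurement noise or the arm settling. I never went near the spray can, tape roll or bin.

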